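Fold out the crank and clamp the phone

TASK

A phone is lying loose in the repair vise and the red crank handle is folded down, which locks the handwheel. Swing the handle up as far as it goes, push it down until it latches, then wind the wheel clockwise until you feel the phone gripped firmly between the jaw and the stop bar, without crushing it. Leave the handle up and latched; do not touch the phone or the jaw with the robot, nor move the things lying about.

Things in the scene. Friction and masses are not known exactly. Their poses are not given: they have to be found in the camera images.
- wheel_top (a point): Centre of the handwheel's top face (144 mm diameter, 78 mm above the bench). Once unlocked it turns clockwise seen from above, with a steady drag of about 4.5 N at the handle, and moves the jaw 12 mm per radian; the phone is met and gripped somewhere between 2.3 and 5 rad; it can turn 6.2 rad.
- vise: Fixed phone vise: grey foot plate 110 x 315 mm, aluminium bed (top at 30 mm), black handwheel on a blue housing. Origin: at bench level under the wheel's vertical axis; z up, +y along the bed from the wheel to the stop bar, the way the jaw travels. The stop bar is screwed down somewhere beyond the phone; its place is not told, so the stop must be felt.
- crank_hinge (a point): Hinge pin of the folding handle, on the wheel, 55 mm from the wheel's axis and 104 mm above the bench; at the start on the vise's -x side of the axis. The pin is level and square to the wheel's radius. The folded handle points from here through the wheel's axis, its centreline 26 mm above the wheel's face, with free air on both sides.
- grip_mid (a point): Middle of the red grip, a cylinder 22 mm in diameter and 73 mm long that spins freely on its rod, so a hand need not turn while winding. It is 57.5 mm from the hinge pin before latching and 45.5 mm after; the grip ends 36.5 mm beyond it.
- crank_fold (a joint): Swing of the handle: 0 folded down flat over the wheel, 1.571 upright against its stop. It starts anywhere from 0 to 0.3 and its light friction holds it where it is left (about 1 N at the grip moves it).
- crank_latch (a joint): How far the handle is pushed in along its length towards the hinge: 0 out, 0.012 m fully in (latched). Only within about 0.1 rad of upright does its foot enter the socket; it takes 10 to 12 N and stays in by itself. Latched, it keeps the handle upright and presses down the brass pin that locks the wheel.
- jaw_pad: Rubber pad 88 x 6 x 18 mm on the moving jaw, sprung (4 N per mm, 10 mm of give). Origin: middle of the bottom edge of its front face, which meets the phone. It pushes the loose phone to the stop bar, then grips it; each newton of grip adds about 0.2 N at the handle. The wheel's drag keeps the grip (up to about 20 N) once the handle is let go.
- phone: Dark phone 140 x 68 x 8 mm, 170 g, lying flat on the bed with its 68 mm width along the vise's y. Origin: centre of its underside. It is to be gripped with roughly 10 to 30 N; 60 N would crush it.
- screw_tray: Yellow parts tray 85 x 60 x 18 mm, bystander. Origin: centre of the underside.
- flux_bottle: Small bottle with a green cap, 26 mm diameter, 62 mm tall, bystander. Origin: centre of the underside.
- solder_spool: Metal spool with blue rims, 52 mm diameter, 34 mm tall, bystander. Origin: centre of the underside.
- jaw: Steel moving jaw, 88 x 20 x 22 mm, on the bed; it carries the pad and is moved only by the wheel. Origin: on the vise's centre line at the height of the bed's top (30 mm), 104 mm behind the pad's front face while the pad is not pressed in.
Mind the look-alikes: they are no part of the job. There is more than one size of the phone; the job needs the middle-sized.

How it is judged:
On the way, in this order (a step that is already met when the one before it is completed fails the run):
1. the handle is upright and latched (value of joint crank_fold above 1.35 rad and value of joint crank_latch above 0.009 m), for 0.2 s.
2. the phone is gripped by the jaw pad with more than 8 N (contact force between jaw_pad and phone above 8 N and value of joint crank_latch above 0.009 m), for 0.2 s.
At the end, for the whole second after the job is handed in: The handle is upright (above 1.35 rad) and latched (more than 9 mm in), the phone lies flat (within 0.08 rad) and still, gripped by the jaw pad with 6 to 40 N (all of step 1 and contact force between jaw_pad and phone between 6 and 40 N and angle between phone's own z axis and vertical below 0.08 rad and linear speed of each of phone, jaw_pad below 0.01 m/s); the robot touches nothing.
It fails at once if the phone is crushed: the jaw pad presses on it with more than 60 N (contact force between jaw_pad and phone above 60 N).
It fails at once if the robot touches the phone or the moving jaw (contact force between any of the fingers, the arm and phone above 1 N or contact force between any of the fingers, the arm and jaw above 1 N or contact force between any of the fingers, the arm and jaw_pad above 1 N).
It fails at once if a bystander is moved more than 30 mm (distance of any of screw_tray, flux_bottle, solder_spool from where it was at the start of the episode above 0.03 m).
It also fails if it takes over 48 s, if anything falls off the work surface, if the arm or the gripper's body presses on something with over 40 N, if the wrist force passes 120 N, or if a joint passes its speed limit or range.

ROBOT

A 6-joint arm with a two-finger parallel gripper is mounted at the origin on the work surface. World frame = base frame: x ahead of the robot, y to its left, z up, the work surface at z = 0. Lengths are in m, angles in rad, forces in N, time in s.
With the tool pointing down it reaches from about 0.35 to 0.95 m from the base axis. Payload 17.4 kg.
Tool frame: the origin (TCP) lies midway between the tips of the shut fingers; the grasp point (between the pads) lies 19 mm behind it; z points along the fingers, y is the direction in which the jaws open and shut (so a half turn about z gives the same grasp; the last joint's range is limited). The gripper opens to 93 mm and grips with 3 to 60 N. Pads are 15 mm wide; open, the fingers measure 128 mm over their backs; the gripper's body (75 mm by 188 mm) begins 65 mm behind the grasp point.
Start: joints at [-1.15, 0.116, 1.442, -0, 1.584, -0.038], TCP at [0.299, -0.605, 0.179] pointing down, gripper open.
Joint ranges: [-2.83, 2.83], [-0.83, 2.19], [0.07, 2.5], [-1.14, 4.28], [0.01, 3], [-2.97, 2.97]. Speed limits (rad/s): [1.89, 1.89, 2.22, 3.14, 3.14, 3.14].

INTERFACE

Orientations are given as a unit quaternion [x, y, z, w].
In Python, from bench import r gives the robot as it stands.
- The arm moves only by the tool jog_arm, never from a script. Its argument "commands" is a list of rows, each an object of numbers: "x", "y", "z": the shift along the tool's x, y, z in mm; "ax", "ay", "az": the turn, a rotation vector about the tool's x, y, z in degrees. A call has 1 to 20 rows; each row is the pose to reach, as a shift and turn from the pose commanded when the call began, along the tool's axes at that moment; what a row does not reach only later rows make up. A row lasts 1/8 s, in which the tool goes at most 62.5 mm and 10.7 degrees, less where a joint would pass 70% of its speed; a pose out of reach is approached as far as the arm can. A call with a gripper value outside its range is refused whole. "grip" is the finger opening in mm, from 0 to 93, set as the call begins (left out, the last holds). The fingers move at their own pace and stop on an object; "grip_force" is the grip in N (left out, the last holds). Time passes only in rows, so rows that repeat a pose let the fingers close. It gives the time, the measured TCP pose, the force and the opening at its end, in the units of the state.
- r.get_obs(): the state, without advancing time (a new reading comes with each control period).
- r.snapshot(name): name is "scene" or "top"; returns (picture, depth): 480x640x3 uint8, blue, green, red; 480x640 float32, m along the optical axis (not along the pixel's ray), 0 where there is no reading.
- r.calibration(name): a dict with "fx", "fy", "cx", "cy" (pixels), "D" ([k1, k2, p1, p2, k3] as OpenCV has them; the pictures are not rectified), "rvec" (rotation vector, rad) and "tvec" (3), from world to camera coordinates, as OpenCV has them. Camera axes: x right, y down, z forward; pixel columns grow to the right and rows downward; lengths in m; the calibration is good to about 2 mm. A picture is of the moment at which its call begins. calibration takes no time and is no camera call.
- r.sign_off(): hands the job in, once; it reports no verdict.
The state is a dict: "clock": time; "q": joint angles; "joint_vel": joint speeds; "joint_efforts": joint torques, N m; "ee_pos": TCP position; "tcp_rot": TCP orientation; "contact_force": force on the tool from outside, world axes, zero at the start; "torque": the same for the moment, N m; "opening": opening from 0.0 (shut) to 1.0 (fully open).
Only numpy, scipy, OpenCV 4.12 (cv2) and the standard library are available. Lean on these libraries where they do the work, as an engineer would, in place of code of your own. Each camera call takes 0.05 s, during which the arm holds its last target.

## Working session

There is one attempt and no reset: what is moved stays moved. The work goes in short steps, Python scripts to look and compute and a tool call to move; the robot and the scene stay as the last step left them, time stands still between calls to the robot, and variables do not carry over. Pictures are saved under pics/ and viewed, and the job is handed in when it is done.

Besides the shell and the picture viewer there is one more tool, called after "Emit:" by a JSON object that holds its "fn" and its "kwargs", one argument or row to a line. jog_arm: Moves the arm, as the interface text tells. Its arguments: {"type":"object","properties":{"commands":{"type":"array"},"grip":{"type":"number"},"grip_force":{"type":"number"}},"required":["commands"]}

```bash
mkdir -p pics; ls
python3 - <<'E'
from bench import r
import cv2,numpy as np
o=r.get_obs();print({k:np.round(v,3) for k,v in o.items()})
for n in("scene","top"):
    p,d=r.snapshot(n);cv2.imwrite(f"pics/{n}0.png",p);np.save(f"pics/{n}0.npy",d);c=r.calibration(n);print(n,c)
    R=cv2.Rodrigues(np.array(c["rvec"]))[0];print(-R.T@np.array(c["tvec"]).ravel())
E
```

```text
pics
{'clock': np.float64(0.0), 'q': array([-1.15 ,  0.116,  1.442, -0.   ,  1.584, -0.038]), 'joint_vel': array([ 0.   ,  0.001,  0.001, -0.001, -0.002,  0.   ]), 'joint_efforts': array([-1.0000e-03, -7.2127e+01, -6.2261e+01,  7.8000e-02,  2.4000e-02,
       -0.0000e+00]), 'ee_pos': array([ 0.299, -0.605,  0.178]), 'tcp_rot': array([ 0.974,  0.227, -0.   , -0.001]), 'contact_force': array([ 0.218,  0.77 , -0.724]), 'torque': array([ 0.013, -0.021,  0.044]), 'opening': np.float64(1.0)}
scene {'fx': 554.0749361076081, 'fy': 554.0749361076081, 'cx': 317.1357759204657, 'cy': 234.06015625262728, 'D': array([0.01004019, 0.        , 0.        , 0.        , 0.        ]), 'rvec': array([ 2.12838295,  1.50653396, -0.48967082]), 'tvec': array([-0.26749378, -0.39074935,  1.22287211])}
[ 1.05599592 -0.07418619  0.7739659 ]
top {'fx': 566.8509128518299, 'fy': 566.8509128518299, 'cx': 328.2826375966504, 'cy': 236.56207957581358, 'D': array([-0.0939658,  0.       ,  0.       ,  0.       ,  0.       ]), 'rvec': array([ 2.12958209, -2.18977835,  0.14822135]), 'tvec': array([0.07981854, 0.62282923, 0.92292708])}
[0.50251287 0.0732522  0.99408077]
```

View pics/scene0.png

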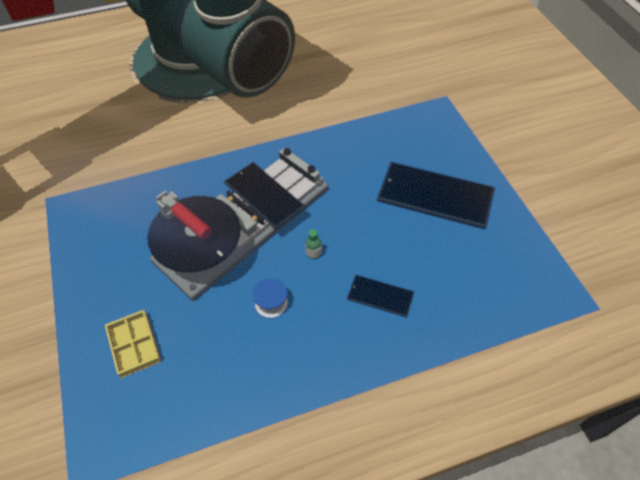

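View pics/top0.png

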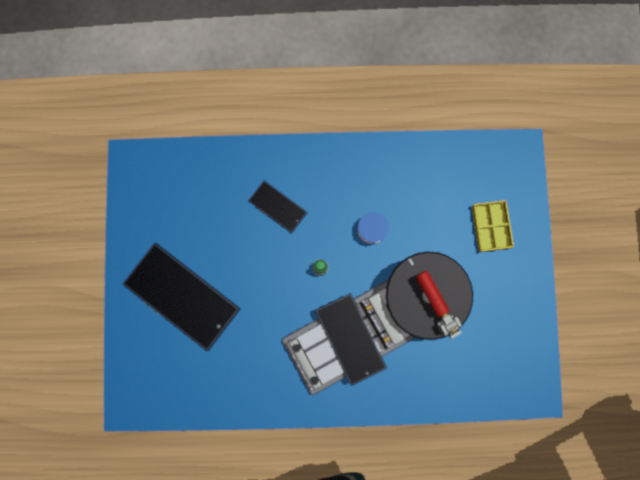

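The top view shows the wheel at about (430,295), the red grip at (432,295) and the hinge at (450,325). The bed runs to the lower left, and the mid-sized phone lies on it at (352,340). Next I'll measure these.

```bash
cat > h.py <<'E'
import cv2,numpy as np
from bench import r
def ray(n,uv):
    c=r.calibration(n);K=np.array([[c["fx"],0,c["cx"]],[0,c["fy"],c["cy"]],[0,0,1]])
    R=cv2.Rodrigues(np.array(c["rvec"]))[0];t=np.array(c["tvec"]).ravel()
    p=cv2.undistortPoints(np.array(uv,float).reshape(-1,1,2),K,np.array(c["D"])).reshape(-1,2)
    return R,t,np.c_[p,np.ones(len(p))]
def cloud(n,d,mask):
    v,u=np.nonzero(mask&(d>0));R,t,k=ray(n,np.c_[u,v]);return (k*d[v,u][:,None]-t)@R
def plane(n,uv,z):
    R,t,k=ray(n,uv);D=k@R;C=-R.T@t;return C+D*((z-C[2])/D[:,2])[:,None]
def red(p):
    h=cv2.cvtColor(p,cv2.COLOR_BGR2HSV);return ((h[...,0]<8)|(h[...,0]>172))&(h[...,1]>150)&(h[...,2]>60)
E
python3 - <<'E'
from h import *
for n in("top","scene"):
    p=cv2.imread(f"pics/{n}0.png");d=np.load(f"pics/{n}0.npy")
    roi=np.zeros(d.shape,bool)
    if n=="top": roi[235:360,365:490]=1
    else: roi[180:285,130:260]=1
    m=red(p)&roi;P=cloud(n,d,m);print(n,"red",len(P),P.mean(0),P.min(0),P.max(0))
    mu=P.mean(0);w=np.linalg.svd(P-mu)[2][0];s=(P-mu)@w;print(" axis",w,s.min(),s.max())
    Q=cloud(n,d,roi)
    g=Q[(abs(Q[:,2]-.078)<.006)]
    # circle bound
    rect=cv2.minEnclosingCircle(g[:,:2].astype(np.float32));print(" wheel z",np.median(g[:,2]),rect,len(g))
    hi=Q[(Q[:,2]>.095)];print(" high",hi.mean(0),hi.max(0))
    dark=((p.max(2)<70)&roi).astype(np.uint8)
    cs=max(cv2.findContours(dark,0,1)[0],key=cv2.contourArea);hull=cv2.convexHull(cs)
    W=plane(n,hull.reshape(-1,2),.078)
    print(" wheel by colour",cv2.minEnclosingCircle(W[:,:2].astype(np.float32)))
E
```

```text
top red 610 [ 0.52174348 -0.09600234  0.11284374] [ 0.4858419  -0.12027917  0.07371721] [ 0.55718098 -0.07227074  0.12014945]
 axis [-0.89277717 -0.4502601  -0.01465512] -0.036150233929279955 0.04125612037894298
 wheel z 0.07721392328221882 ((0.5197826623916626, -0.09838052093982697), 0.0724271610379219) 5073
 high [ 0.50458441 -0.1047172   0.11096684] [ 0.5572398  -0.07227074  0.12014945]
 wheel by colour ((0.510337769985199, -0.07611458748579025), 0.07075604796409607)
scene red 401 [ 0.52503157 -0.09933022  0.11348802] [ 0.49115924 -0.11981187  0.10770268] [ 0.5573965  -0.07830841  0.11783456]
 axis [0.88673315 0.46142904 0.02806362] -0.034823655467430756 0.03467004121861542
 wheel z 0.07661061351944781 ((0.5218804478645325, -0.09971422702074051), 0.07329489290714264) 4777
 high [ 0.51080927 -0.10716811  0.10950867] [ 0.56049818 -0.07356918  0.11783456]
 wheel by colour ((0.5273716449737549, -0.0968465805053711), 0.07234159857034683)
```

Run:
```python
import cv2
a=cv2.imread("pics/top0.png")[225:400,270:490];cv2.imwrite("pics/ct.png",cv2.resize(a,None,fx=3.5,fy=3.4,interpolation=2))
a=cv2.imread("pics/scene0.png")[140:300,130:340];cv2.imwrite("pics/cs.png",cv2.resize(a,None,fx=3.5,fy=3.5,interpolation=2))
```

```text
(no output)
```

View pics/ct.png

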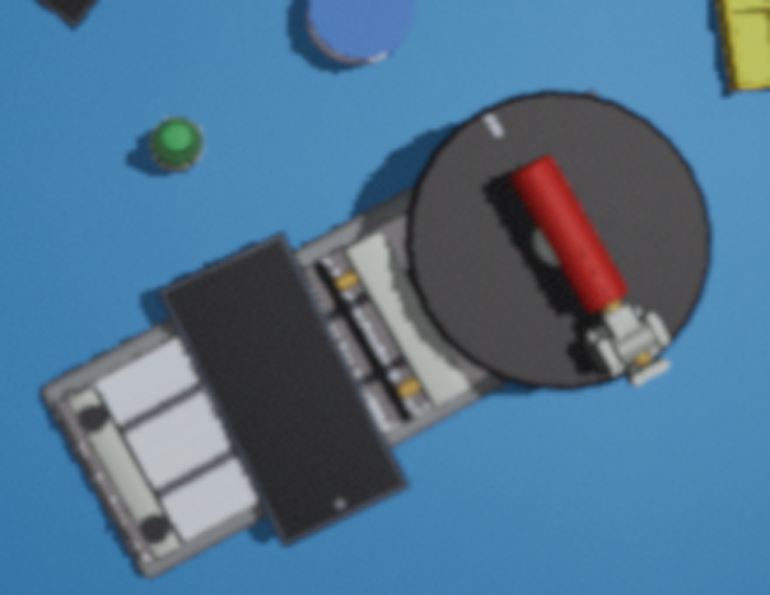

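View pics/cs.png

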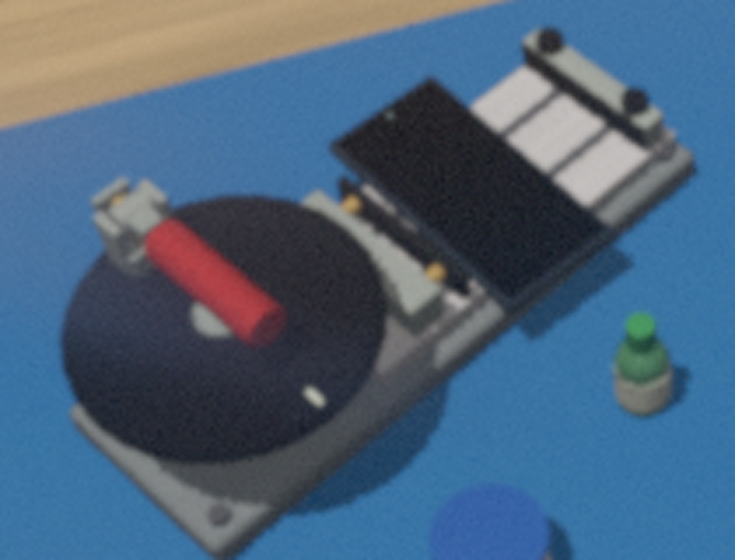

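The handle lies about level. Its direction is (0.89, 0.455), so the vise yaw is about 27° and the wheel centre is near (0.521, -0.099). I'll check the gaps in the vise frame to predict the angle where the phone gets gripped.

```bash
cat >> h.py <<'E'
C=np.array([.521,-.099]);a=np.radians(27.2);X=np.array([np.cos(a),np.sin(a)]);Y=np.array([-np.sin(a),np.cos(a)])
def vf(P): return np.c_[(P[:,:2]-C)@X,(P[:,:2]-C)@Y,P[:,2]]
E
python3 - <<'E'
from h import *
n="top";p=cv2.imread(f"pics/{n}0.png");d=np.load(f"pics/{n}0.npy")
Q=vf(cloud(n,d,np.ones(d.shape,bool)))
for xr in((-.045,-.025),(-.02,.02),(.025,.04)):
    s=Q[(Q[:,0]>xr[0])&(Q[:,0]<xr[1])&(Q[:,1]>.06)&(Q[:,1]<.28)]
    print(xr,[(int(b),round(1000*np.median(s[abs(s[:,1]*1000-b)<1.5][:,2]))) for b in range(66,262,3) if (abs(s[:,1]*1000-b)<1.5).any()])
e=vf(plane(n,np.array([[270,225]])+np.array([[285,238],[405,485],[160,292],[287,545]])/[3.5,3.4],.038));print("phone corners",e.round(4))
E
```

```text
(-0.045, -0.025) [(66, 30), (69, 51), (72, 53), (75, 52), (78, 53), (81, 52), (84, 52), (87, 52), (90, 41), (93, 31), (96, 32), (99, 48), (102, 48), (105, 31), (108, 29), (111, 30), (114, 35), (117, 37), (120, 38), (123, 37), (126, 37), (129, 38), (132, 38), (135, 38), (138, 37), (141, 38), (144, 37), (147, 38), (150, 38), (153, 38), (156, 38), (159, 38), (162, 38), (165, 38), (168, 38), (171, 37), (174, 38), (177, 38), (180, 37), (183, 30), (186, 29), (189, 30), (192, 29), (195, 30), (198, 30), (201, 29), (204, 30), (207, 29), (210, 29), (213, 29), (216, 29), (219, 29), (222, 29), (225, 48), (228, 54), (231, 55), (234, 53), (237, 53), (240, 29), (243, 30), (246, 20), (249, 16), (252, 2), (255, 1), (258, 0), (261, -1)]
(-0.02, 0.02) [(66, 77), (69, 76), (72, 53), (75, 52), (78, 53), (81, 52), (84, 52), (87, 52), (90, 30), (93, 29), (96, 30), (99, 47), (102, 48), (105, 35), (108, 30), (111, 30), (114, 37), (117, 37), (120, 38), (123, 38), (126, 37), (129, 38), (132, 38), (135, 38), (138, 38), (141, 38), (144, 38), (147, 38), (150, 38), (153, 37), (156, 38), (159, 38), (162, 38), (165,
[... 501 characters left out ...]
105, 31), (108, 29), (111, 36), (114, 37), (117, 38), (120, 37), (123, 37), (126, 38), (129, 39), (132, 37), (135, 37), (138, 37), (141, 37), (144, 38), (147, 39), (150, 38), (153, 38), (156, 39), (159, 38), (162, 38), (165, 38), (168, 38), (171, 37), (174, 38), (177, 36), (180, 30), (183, 29), (186, 29), (189, 30), (192, 29), (195, 29), (198, 30), (201, 29), (204, 29), (207, 30), (210, 30), (213, 29), (216, 29), (219, 28), (222, 28), (225, 47), (228, 54), (231, 55), (234, 55), (237, 53), (240, 30), (243, 29), (246, 29), (249, 17), (252, 2), (255, 0), (258, 1), (261, 1)]
phone corners [[ 0.0608  0.1097  0.038 ]
 [-0.0722  0.1183  0.038 ]
 [ 0.0665  0.175   0.038 ]
 [-0.0702  0.1813  0.038 ]]
```

```bash
cat >> h.py <<'E'
from scipy.spatial.transform import Rotation as Ro
def to(pt,o=None):
    o=o or r.get_obs();R=Ro.from_quat(o["tcp_rot"]).as_matrix();return (R.T@(np.array(pt)-o["ee_pos"])*1000).round(1)
def st():
    o=r.get_obs();R=Ro.from_quat(o["tcp_rot"]).as_matrix();f=o["contact_force"]
    e=o["ee_pos"];v=vf(e[None])[0]*1000
    print("t",round(o["clock"],2),"tcp",e.round(4),"vise mm",v.round(1),"f",f.round(2),"f_vise",(f[:2]@X).round(2),(f[:2]@Y).round(2),"open",round(o["opening"]*93,1),"yaw",np.degrees(np.arctan2(R[1,0],R[0,0])).round(2));return o
E
python3 - <<'E'
from h import *
st();g=C+(-.055+.0575)*X;print(g,to([*g,.178]))
E
```

```text
t 0.1 tcp [ 0.2989 -0.605   0.1784] vise mm [-428.8 -348.5  178.4] f [-0.27  0.05  0.66] f_vise -0.22 0.17 open 93.1 yaw 26.29
[ 0.52322354 -0.09785726] [ 425.8 -355.3    0.8]
```

Emit:
{"fn": "jog_arm", "kwargs": {
  "commands": [
    {"x":426,"y":-355,"z":0},
    {"x":426,"y":-355,"z":0},
    {"x":426,"y":-355,"z":0},
    {"x":426,"y":-355,"z":0},
    {"x":426,"y":-355,"z":0},
    {"x":426,"y":-355,"z":0},
    {"x":426,"y":-355,"z":0},
    {"x":426,"y":-355,"z":0},
    {"x":426,"y":-355,"z":0},
    {"x":426,"y":-355,"z":0},
    {"x":426,"y":-355,"z":0,"az":-0.9},
    {"x":426,"y":-355,"z":0,"az":-0.9},
    {"x":426,"y":-355,"z":0,"az":-0.9}
  ],
  "grip": 50,
  "grip_force": 5
}}

```text
$.commands[0]: bad value
```

Run:
```python
from h import *
st();g=C+(-.055+.0575)*X;print(to([*g,.178]))
p,d=r.snapshot("scene");cv2.imwrite("pics/s1.png",p)
```

```text
t 0.1 tcp [ 0.2989 -0.605   0.1784] vise mm [-428.8 -348.5  178.4] f [-0.27  0.05  0.66] f_vise -0.22 0.17 open 93.1 yaw 26.29
[ 425.8 -355.3    0.8]
```

View pics/s1.png

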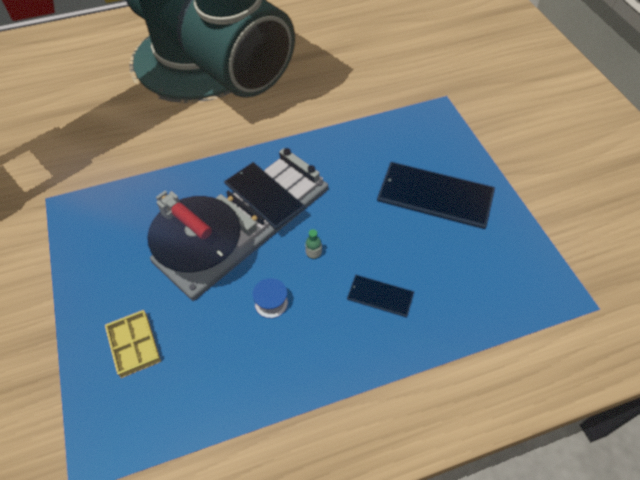

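The call was refused and nothing moved (clock still at 0.1). I'll try incremental rows with all the keys.

Emit:
{"fn": "jog_arm", "kwargs": {
  "commands": [
    {"x":38,"y":-32,"z":0,"ax":0,"ay":0,"az":0},
    {"x":76,"y":-64,"z":0,"ax":0,"ay":0,"az":0},
    {"x":114,"y":-96,"z":0,"ax":0,"ay":0,"az":0},
    {"x":152,"y":-128,"z":0,"ax":0,"ay":0,"az":0},
    {"x":190,"y":-160,"z":0,"ax":0,"ay":0,"az":0},
    {"x":228,"y":-192,"z":0,"ax":0,"ay":0,"az":0}
  ],
  "grip": 50,
  "grip_force": 5
}}

```text
clock: 0.9
ee_pos: [0.4186, -0.3306, 0.179]
tcp_rot: [0.974, 0.227, 0.0, -0.0]
contact_force: [-0.3, -1.1, -0.5]
opening: 0.539
```

Run:
```python
from h import *
st();g=C+(-.055+.0575)*X;print(to([*g,.178]))
```

```text
t 0.9 tcp [ 0.4186 -0.3306  0.179 ] vise mm [-196.9 -159.2  179. ] f [-0.35 -1.11 -0.49] f_vise -0.81 -0.83 open 50.1 yaw 26.27
[ 196.8 -162.4    1. ]
```

Emit:
{"fn": "jog_arm", "kwargs": {
  "commands": [
    {"x":49,"y":-40,"z":0},
    {"x":98,"y":-80,"z":0},
    {"x":140,"y":-116,"z":0},
    {"x":175,"y":-145,"z":0},
    {"x":192,"y":-159,"z":0,"az":-0.9},
    {"x":197,"y":-162.5,"z":1,"az":-0.9},
    {"x":197,"y":-162.5,"z":1,"az":-0.9}
  ]
}}

```text
$.commands[0]: bad value
```

Run:
```python
from h import *
st();g=C+(-.055+.0575)*X;print(to([*g,.178]))
p,d=r.snapshot("scene");cv2.imwrite("pics/s2.png",p[100:340,60:380].repeat(2,0).repeat(2,1))
```

```text
t 0.9 tcp [ 0.4186 -0.3306  0.179 ] vise mm [-196.9 -159.2  179. ] f [-0.35 -1.11 -0.49] f_vise -0.81 -0.83 open 50.1 yaw 26.27
[ 196.8 -162.4    1. ]
```

View pics/s2.png

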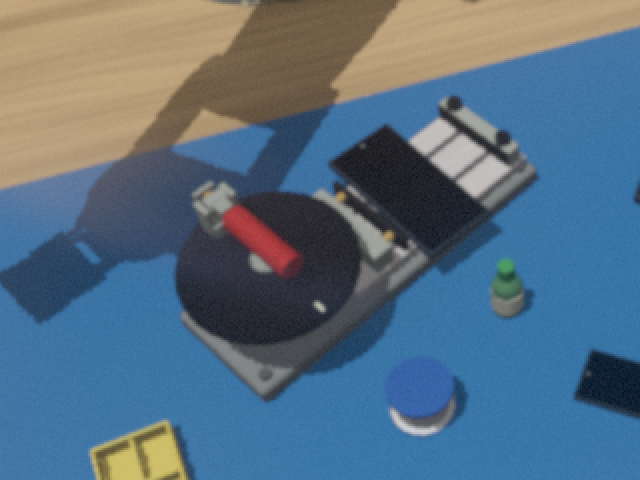

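All six keys are required in every row.

Emit:
{"fn": "jog_arm", "kwargs": {
  "commands": [
    {"x":49,"y":-40,"z":0,"ax":0,"ay":0,"az":0},
    {"x":98,"y":-80,"z":0,"ax":0,"ay":0,"az":0},
    {"x":140,"y":-116,"z":0,"ax":0,"ay":0,"az":0},
    {"x":175,"y":-145,"z":0,"ax":0,"ay":0,"az":0},
    {"x":192,"y":-159,"z":0,"ax":0,"ay":0,"az":-0.9},
    {"x":197,"y":-162.5,"z":1,"ax":0,"ay":0,"az":-0.9},
    {"x":197,"y":-162.5,"z":1,"ax":0,"ay":0,"az":-0.9}
  ]
}}

```text
clock: 1.82
ee_pos: [0.5228, -0.0995, 0.1778]
tcp_rot: [0.972, 0.235, -0.0, -0.0]
contact_force: [-0.9, -0.1, 0.8]
opening: 0.537
```

Run:
```python
from h import *
st();g=C+(-.055+.0575)*X;print(to([*g,.178]))
p,d=r.snapshot("scene");cv2.imwrite("pics/s3.png",p[60:340,60:380].repeat(2,0).repeat(2,1))
```

```text
t 1.82 tcp [ 0.5228 -0.0995  0.1778] vise mm [  1.4  -1.3 177.8] f [-0.89 -0.12  0.85] f_vise -0.85 0.3 open 49.9 yaw 27.18
[ 1.1 -1.3 -0.2]
```

View pics/s3.png

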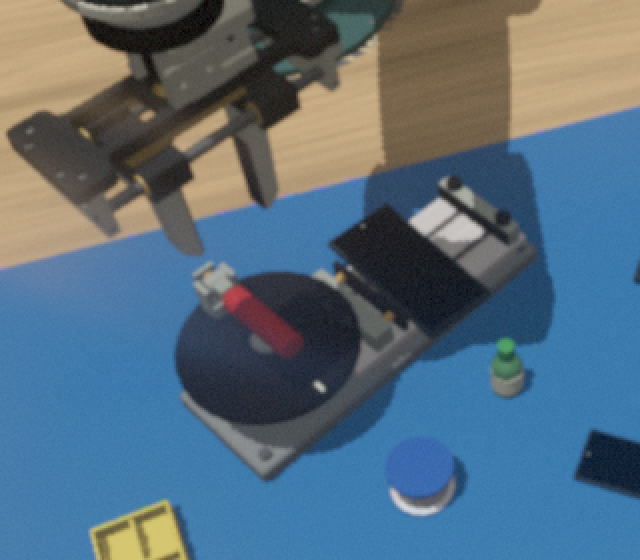

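The gripper straddles the red grip (crop 262,320) and its opening axis is parallel to the bed. Descending now.

Emit:
{"fn": "jog_arm", "kwargs": {
  "commands": [
    {"x":1,"y":-1,"z":30,"ax":0,"ay":0,"az":0},
    {"x":1,"y":-1,"z":60,"ax":0,"ay":0,"az":0},
    {"x":1,"y":-1,"z":80,"ax":0,"ay":0,"az":0},
    {"x":1,"y":-1,"z":88,"ax":0,"ay":0,"az":0},
    {"x":1,"y":-1,"z":88,"ax":0,"ay":0,"az":0}
  ]
}}

```text
clock: 2.5
ee_pos: [0.5235, -0.0981, 0.0903]
tcp_rot: [0.972, 0.235, 0.0, -0.0]
contact_force: [-0.6, 0.3, 1.2]
opening: 0.538
```

Emit:
{"fn": "jog_arm", "kwargs": {
  "commands": [
    {"x":0,"y":0,"z":0,"ax":0,"ay":0,"az":0},
    {"x":0,"y":0,"z":0,"ax":0,"ay":0,"az":0},
    {"x":0,"y":0,"z":0,"ax":0,"ay":0,"az":0},
    {"x":0,"y":0,"z":0,"ax":0,"ay":0,"az":0}
  ],
  "grip": 15,
  "grip_force": 6
}}

```text
clock: 3.0
ee_pos: [0.5235, -0.0978, 0.0902]
tcp_rot: [0.972, 0.235, 0.0, 0.0]
contact_force: [0.2, -0.1, -1.0]
opening: 0.178
```

Run:
```python
from h import *
st()
p,d=r.snapshot("scene");cv2.imwrite("pics/s4.png",p[60:340,60:380].repeat(2,0).repeat(2,1))
```

```text
t 3.0 tcp [ 0.5235 -0.0978  0.0902] vise mm [ 2.8 -0.1 90.2] f [ 0.21 -0.15 -0.96] f_vise 0.12 -0.23 open 16.5 yaw 27.19
```

View pics/s4.png

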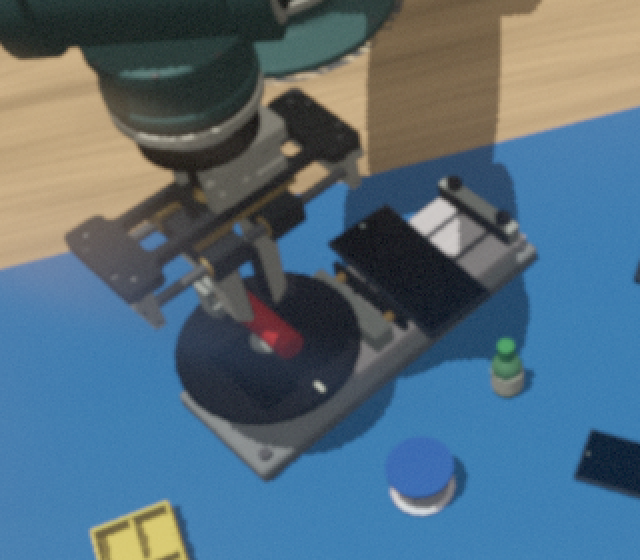

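The opening reads 16.5 mm, but the grip is 22 mm across. I'll take a closer look.

Run:
```python
from h import *
st()
p,d=r.snapshot("scene");cv2.imwrite("pics/s5.png",cv2.resize(p[170:270,130:260],None,fx=6,fy=6,interpolation=2))
P=vf(cloud("scene",d,red(p)&(np.arange(480)[:,None]>170)&(np.arange(480)[:,None]<290)&(np.arange(640)<260)));print(len(P),P.mean(0),P.min(0),P.max(0))
st()
```

```text
t 3.05 tcp [ 0.5234 -0.0978  0.0901] vise mm [ 2.7 -0.  90.1] f [-0.21  0.09 -0.49] f_vise -0.15 0.18 open 16.4 yaw 27.19
127 [ 0.01504568 -0.00121528  0.11395324] [-0.0096933  -0.00994837  0.10837446] [0.03766864 0.0075499  0.11874531]
t 3.1 tcp [ 0.5234 -0.0978  0.0901] vise mm [ 2.7 -0.  90.1] f [ 0.68  0.06 -0.11] f_vise 0.63 -0.26 open 15.5 yaw 27.19
```

View pics/s5.png

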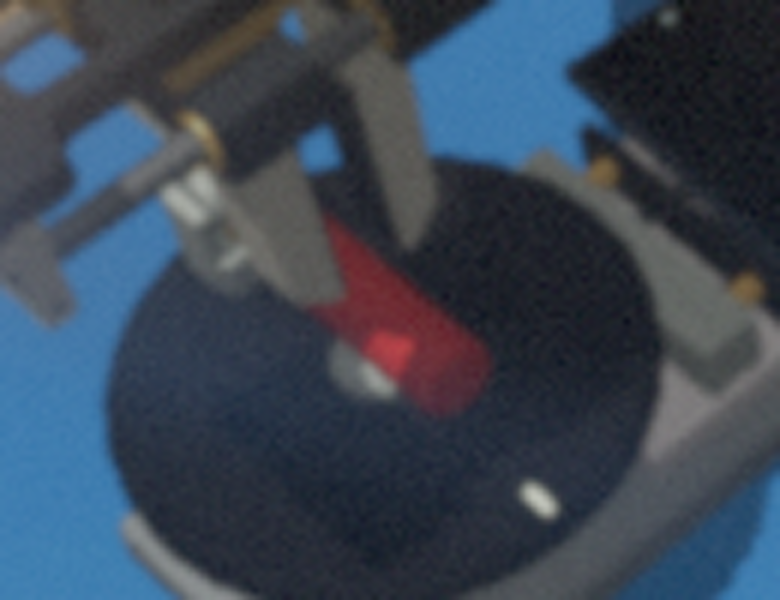

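```bash
cat >> h.py <<'E'
def proj(n,P):
    c=r.calibration(n);K=np.array([[c["fx"],0,c["cx"]],[0,c["fy"],c["cy"]],[0,0,1]]);return cv2.projectPoints(np.array(P,float),np.array(c["rvec"]),np.array(c["tvec"]),K,np.array(c["D"]))[0].reshape(-1,2)
def world(v): v=np.atleast_2d(v);return np.c_[C+v[:,:1]*X+v[:,1:2]*Y,v[:,2]]
E
python3 - <<'E'
from h import *
v=np.array([[.0027,0,.0901],[.0027,-.011,.0901],[.0027,.011,.0901],[.0395,0,.104],[.0027,0,.115],[-.055,0,.104]])
print(((proj("scene",world(v))-[130,170])*6).round())
p,d=r.snapshot("scene")
for (x,y) in((300,280),(320,285),(400,230),(410,240),(380,310),(440,350)):
    uv=(130+x//6,170+y//6);m=np.zeros(d.shape,bool);m[uv[1],uv[0]]=1;print((x,y),(vf(cloud("scene",d,m))*1000).round(1))
p,d=r.snapshot("top");cv2.imwrite("pics/t5.png",cv2.resize(p[200:400,330:530],None,fx=3,fy=3,interpolation=2))
E
```

```text
[[380. 338.]
 [346. 364.]
 [414. 312.]
 [464. 388.]
 [361. 279.]
 [228. 182.]]
(300, 280) [[ 13.3 -19.4 144.8]]
(320, 285) [[ 12.9 -15.4 138.2]]
(400, 230) [[ 11.1   9.2 134.5]]
(410, 240) [[ 13.5  10.1 130.9]]
(380, 310) [[ 12.8  -2.5 115.6]]
(440, 350) [[ 34.9  -1.3 117.7]]
```

View pics/t5.png

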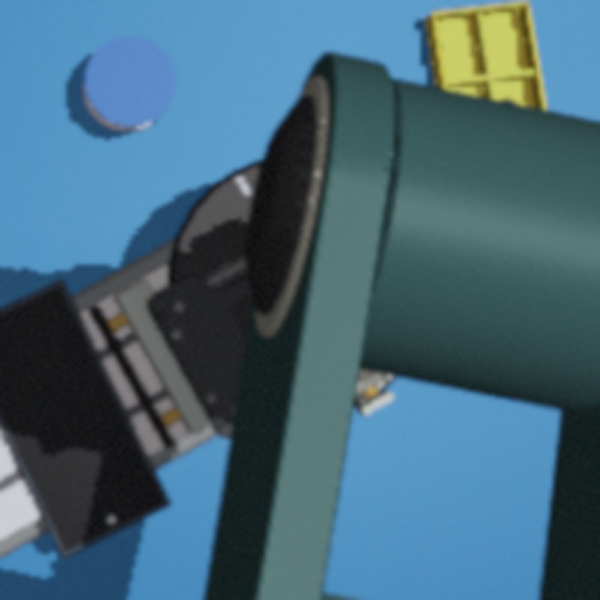

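Run:
```python
from h import *
p,d=r.snapshot("scene");a=p[180:260,160:240].astype(float);a=np.clip(255*(a/255)**.5*1.1,0,255).astype(np.uint8)
cv2.imwrite("pics/s6.png",cv2.resize(a,None,fx=7,fy=7,interpolation=2))
v=np.array([[x,y,z] for z in(.09,.128) for x in(-.005,.0102) for y in(-.008,.008)])
print(((proj("scene",world(v))-[160,180])*7).round())
```

```text
[[183. 327.]
 [240. 283.]
 [227. 365.]
 [284. 322.]
 [145. 221.]
 [205. 177.]
 [191. 260.]
 [251. 216.]]
```

View pics/s6.png

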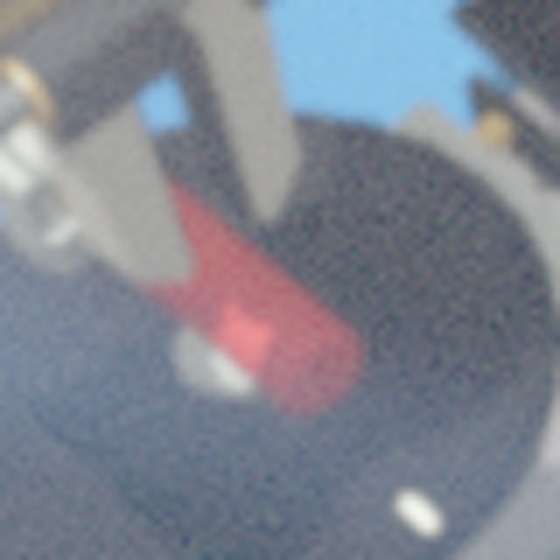

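Run:
```python
from h import *
for z in(.178,.195,.215):
  print(z,((proj("scene",world(np.array([[x,y,z] for x in (-.006,.009) for y in(-.026,.024)])))-[60,60])*2).round())
```

```text
0.178 [[205. 274.]
 [261. 233.]
 [218. 285.]
 [275. 244.]]
0.195 [[199. 258.]
 [256. 217.]
 [212. 270.]
 [270. 228.]]
0.215 [[191. 238.]
 [250. 198.]
 [205. 250.]
 [264. 209.]]
```

The finger tips appear at z≈0.125, about 35 mm above the reported TCP. The depth, the tip pixels (190,275)/(265,215) and the free closing past 22 mm all agree. So the fingers closed above the handle. I'll reopen, go down carefully, and check again.

Emit:
{"fn": "jog_arm", "kwargs": {
  "commands": [
    {"x":0,"y":0,"z":0,"ax":0,"ay":0,"az":0},
    {"x":0,"y":0,"z":0,"ax":0,"ay":0,"az":0},
    {"x":0,"y":0,"z":5,"ax":0,"ay":0,"az":0},
    {"x":0,"y":0,"z":12,"ax":0,"ay":0,"az":0},
    {"x":0,"y":0,"z":15,"ax":0,"ay":0,"az":0}
  ],
  "grip": 44
}}

```text
clock: 3.88
ee_pos: [0.5231, -0.0977, 0.0742]
tcp_rot: [0.972, 0.235, -0.0, -0.0]
contact_force: [0.5, -0.6, 0.2]
opening: 0.472
```

Run:
```python
from h import *
st()
p,d=r.snapshot("scene");a=p[170:260,140:240].astype(float);a=np.clip(255*(a/255)**.5*1.1,0,255).astype(np.uint8)
cv2.imwrite("pics/s7.png",cv2.resize(a,None,fx=6,fy=6,interpolation=2))
np.save("pics/s7.npy",d);cv2.imwrite("pics/s7f.png",p)
```

```text
t 3.88 tcp [ 0.5231 -0.0977  0.0742] vise mm [ 2.4  0.2 74.2] f [ 0.48 -0.56  0.15] f_vise 0.17 -0.71 open 43.9 yaw 27.19
```

View pics/s7.png

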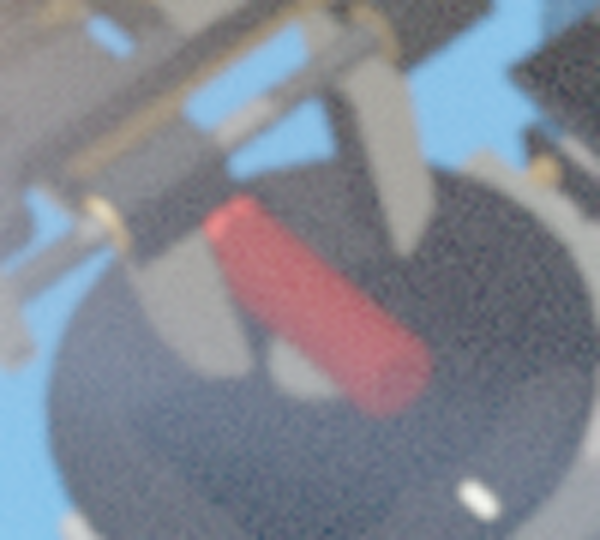

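Run:
```python
from h import *
d=np.load("pics/s7.npy")
for (x,y) in((225,365),(240,365),(230,350),(200,330),(405,235),(405,220),(415,230),(395,200)):
    m=np.zeros(d.shape,bool);m[170+y//6,140+x//6]=1;print((x,y),(vf(cloud("scene",d,m))*1000).round(1))
v=[[.010,y,z] for z in (.074,.1,.110,.12) for y in(-.022,.022)]
print(((proj("scene",world(v))-[140,170])*6).round())
```

```text
(225, 365) [[ 13.2 -30.9 122.1]]
(240, 365) [[ 11.8 -26.  115.8]]
(230, 350) [[ 13.7 -28.6 125.3]]
(200, 330) [[ 12.8 -33.7 137. ]]
(405, 235) [[ 14.6  24.  121.1]]
(405, 220) [[ 13.2  26.1 125.2]]
(415, 230) [[ 12.2  28.9 116.8]]
(395, 200) [[ 13.2  24.3 134. ]]
[[283. 442.]
 [416. 339.]
 [262. 383.]
 [399. 280.]
 [253. 360.]
 [392. 256.]
 [245. 336.]
 [385. 231.]]
```

The tips are at z≈0.110 with the TCP reported at 0.074. A reported TCP below the wheel face with no contact confirms an offset of about 36 mm. I'll go down 21 mm more and close.

Emit:
{"fn": "jog_arm", "kwargs": {
  "commands": [
    {"x":0,"y":0,"z":7,"ax":0,"ay":0,"az":0},
    {"x":0,"y":0,"z":14,"ax":0,"ay":0,"az":0},
    {"x":0,"y":0,"z":19,"ax":0,"ay":0,"az":0},
    {"x":0,"y":0,"z":21,"ax":0,"ay":0,"az":0},
    {"x":0,"y":0,"z":21,"ax":0,"ay":0,"az":0}
  ]
}}

```text
clock: 4.55
ee_pos: [0.5234, -0.0978, 0.054]
tcp_rot: [0.972, 0.235, -0.0, -0.0]
contact_force: [-0.2, -0.1, 0.5]
opening: 0.477
```

Run:
```python
from h import *
st()
```

```text
t 4.55 tcp [ 0.5234 -0.0978  0.054 ] vise mm [ 2.7 -0.  54. ] f [-0.23 -0.07  0.49] f_vise -0.24 0.04 open 44.3 yaw 27.19
```

Emit:
{"fn": "jog_arm", "kwargs": {
  "commands": [
    {"x":0,"y":0,"z":0,"ax":0,"ay":0,"az":0},
    {"x":0,"y":0,"z":0,"ax":0,"ay":0,"az":0},
    {"x":0,"y":0,"z":0,"ax":0,"ay":0,"az":0},
    {"x":0,"y":0,"z":0,"ax":0,"ay":0,"az":0}
  ],
  "grip": 15,
  "grip_force": 6
}}

```text
clock: 5.05
ee_pos: [0.5235, -0.0977, 0.0542]
tcp_rot: [0.972, 0.235, 0.0, -0.0]
contact_force: [-0.1, 0.4, 0.5]
opening: 0.234
```

Run:
```python
from h import *
st()
p,d=r.snapshot("scene");a=p[170:260,140:240].astype(float);a=np.clip(255*(a/255)**.5*1.1,0,255).astype(np.uint8)
cv2.imwrite("pics/s8.png",cv2.resize(a,None,fx=6,fy=6,interpolation=2))
```

```text
t 5.05 tcp [ 0.5235 -0.0977  0.0542] vise mm [ 2.8  0.  54.2] f [-0.1   0.36  0.46] f_vise 0.08 0.37 open 21.8 yaw 27.19
```

View pics/s8.png

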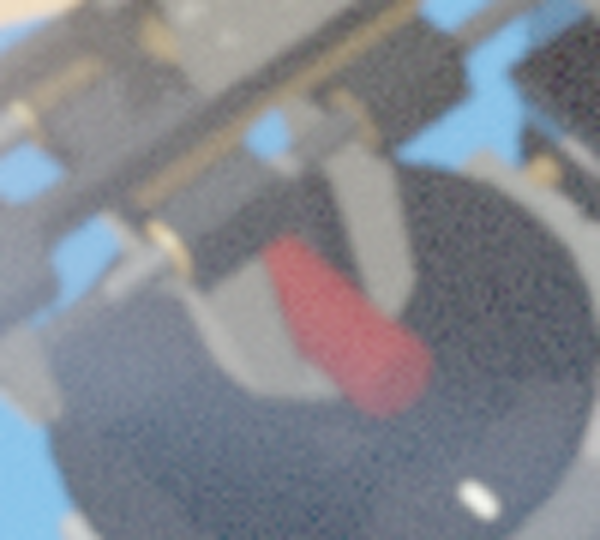

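The opening is 21.8 mm, so it has the grip. Before swinging, I'll check how high the gripper body sits above the tips, since the handle end will rise towards it.

Run:
```python
from h import *
p,d=r.snapshot("scene");cv2.imwrite("pics/s9.png",cv2.resize(p[60:260,90:260],None,fx=4,fy=3,interpolation=2))
for (x,y) in((200,270),(180,280),(220,230),(120,330),(30,380),(330,230),(270,130),(60,200),(380,150)):
    m=np.zeros(d.shape,bool);m[170+y//6,140+x//6]=1;print((x,y),(vf(cloud("scene",d,m))*1000).round(1))
Q=vf(cloud("scene",d,np.ones(d.shape,bool)))
for z in range(85,330,8):
    s=Q[(abs(Q[:,2]*1000-z)<4)&(abs(Q[:,0])<.12)&(abs(Q[:,1])<.12)]*1000
    if len(s)>5: print(z,len(s),"x",s[:,0].min().round(),s[:,0].max().round(),"y",s[:,1].min().round(),s[:,1].max().round())
```

```text
(200, 270) [[ 41.2 -40.  192.5]]
(180, 280) [[ 33.9 -41.5 185.1]]
(220, 230) [[ 41.8 -33.  201.5]]
(120, 330) [[-46.3 -29.9  77.4]]
(30, 380) [[ 38.5 -82.9 193.2]]
(330, 230) [[  5.   10.6 127.8]]
(270, 130) [[-134.2   69.1   -0.3]]
(60, 200) [[ 23.6 -56.2 217.7]]
(380, 150) [[ 36.9  12.4 183.3]]
85 22 x -63.0 13.0 y -16.0 -5.0
93 13 x 11.0 38.0 y -18.0 18.0
101 92 x 7.0 39.0 y -26.0 24.0
109 249 x -12.0 40.0 y -27.0 25.0
117 301 x -11.0 39.0 y -27.0 25.0
125 97 x -4.0 15.0 y -28.0 25.0
133 96 x -4.0 15.0 y -28.0 26.0
141 100 x -3.0 16.0 y -29.0 27.0
149 53 x 4.0 16.0 y -28.0 25.0
157 31 x -4.0 15.0 y 10.0 22.0
165 12 x -3.0 14.0 y 11.0 15.0
173 23 x -1.0 38.0 y -42.0 79.0
181 187 x -27.0 41.0 y -88.0 84.0
189 483 x -27.0 42.0 y -88.0 85.0
197 896 x -26.0 42.0 y -93.0 89.0
205 501 x -15.0 42.0 y -95.0 91.0
213 761 x -26.0 41.0 y -96.0 91.0
221 2642 x -33.0 41.0 y -96.0 95.0
229 226 x -17.0 29.0 y -19.0 40.0
237 158 x 19.0 29.0 y -18.0 40.0
245 56 x 16.0 29.0 y -19.0 16.0
253 30 x 16.0 40.0 y -19.0 36.0
261 189 x 28.0 41.0 y -18.0 39.0
269 368 x -8.0 43.0 y -38.0 41.0
277 452 x -4.0 42.0 y -39.0 30.0
293 88 x -5.0 49.0 y -46.0 37.0
301 487 x -14.0 50.0 y -46.0 37.0
309 268 x -7.0 50.0 y -46.0 36.0
317 536 x -22.0 50.0 y -46.0 41.0
325 395 x -10.0 48.0 y -44.0 34.0
```

View pics/s9.png

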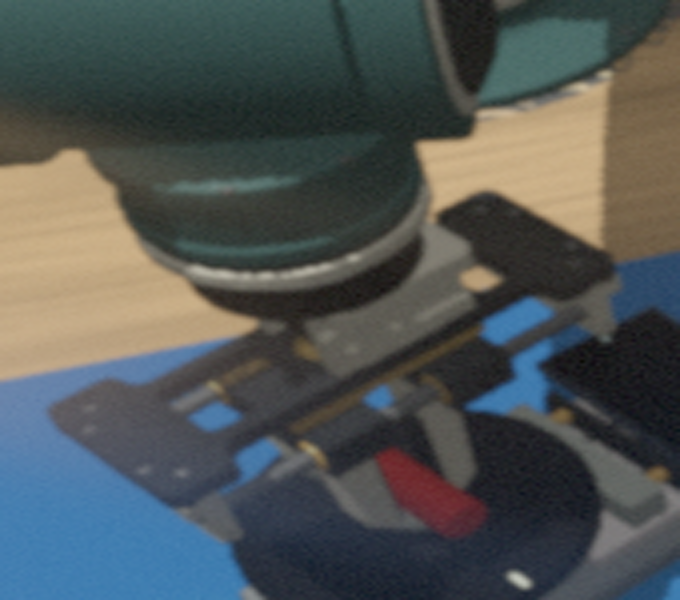

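The body bottom at ~0.175 is 65 mm above the grasp point at ~0.108, so the gripper dimensions agree and only the reported height is about 35 mm low. Moves are relative, so this doesn't matter. Now I'll swing the handle up on a 59 mm arc.

Emit:
{"fn": "jog_arm", "kwargs": {
  "commands": [
    {"x":-0.7,"y":0,"z":-9,"ax":0,"ay":0,"az":0},
    {"x":-2.9,"y":0,"z":-18,"ax":0,"ay":0,"az":0},
    {"x":-6.4,"y":0,"z":-27,"ax":0,"ay":0,"az":0},
    {"x":-11,"y":0,"z":-35,"ax":0,"ay":0,"az":0},
    {"x":-17,"y":0,"z":-42,"ax":0,"ay":0,"az":0},
    {"x":-24,"y":0,"z":-48,"ax":0,"ay":0,"az":0},
    {"x":-32,"y":0,"z":-52.5,"ax":0,"ay":0,"az":0},
    {"x":-41,"y":0,"z":-56,"ax":0,"ay":0,"az":0},
    {"x":-50,"y":0,"z":-58,"ax":0,"ay":0,"az":0},
    {"x":-56,"y":0,"z":-59,"ax":0,"ay":0,"az":0},
    {"x":-56,"y":0,"z":-59,"ax":0,"ay":0,"az":0}
  ]
}}

```text
clock: 6.52
ee_pos: [0.4733, -0.1237, 0.1133]
tcp_rot: [0.972, 0.235, 0.0, 0.0]
contact_force: [0.2, 0.2, 4.4]
opening: 0.232
```

Run:
```python
from h import *
st()
p,d=r.snapshot("scene");cv2.imwrite("pics/s10.png",cv2.resize(p[100:260,90:290],None,fx=4,fy=3.7,interpolation=2))
m=red(p);m[:120]=0;m[290:]=0;m[:,:100]=0;m[:,300:]=0
P=vf(cloud("scene",d,m))*1000;mu=P.mean(0);w=np.linalg.svd(P-mu)[2][0];print(len(P),mu,w,P.min(0),P.max(0))
```

```text
t 6.53 tcp [ 0.4733 -0.1237  0.1133] vise mm [-53.8  -0.2 113.3] f [0.24 0.2  4.4 ] f_vise 0.3 0.07 open 21.6 yaw 27.16
8 [-41.12497959   1.93498549 195.97956486] [ 0.70462664 -0.67260185  0.22607089] [-44.23112834  -1.49333844 193.86734511] [-37.82479193   5.44948625 197.79167953]
```

View pics/s10.png

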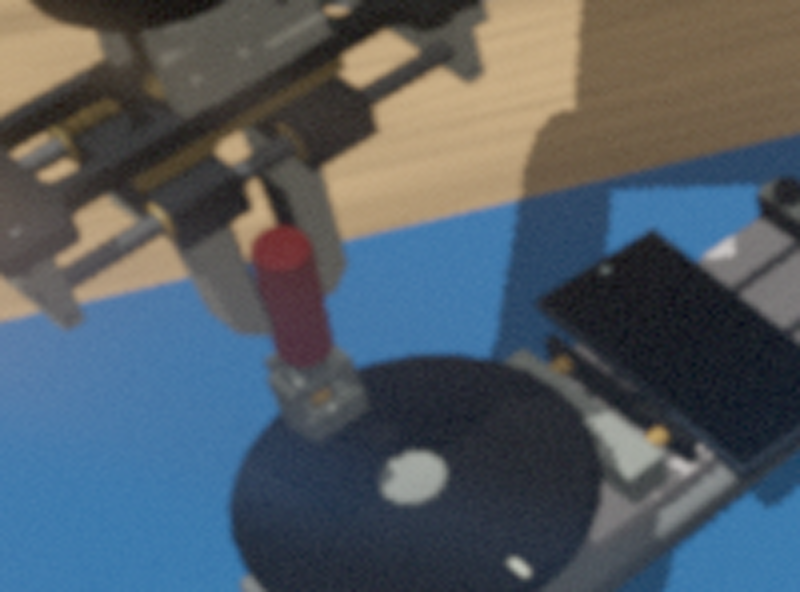

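Emit:
{"fn": "jog_arm", "kwargs": {
  "commands": [
    {"x":-2,"y":0,"z":0,"ax":0,"ay":0,"az":0},
    {"x":-4,"y":0,"z":0,"ax":0,"ay":0,"az":0},
    {"x":-5,"y":0,"z":0,"ax":0,"ay":0,"az":0},
    {"x":-5,"y":0,"z":0,"ax":0,"ay":0,"az":0}
  ]
}}

```text
clock: 7.08
ee_pos: [0.4693, -0.1257, 0.1131]
tcp_rot: [0.972, 0.235, 0.0, 0.0]
contact_force: [2.3, 1.5, 5.8]
opening: 0.232
```

Run:
```python
from h import *
st()
p,d=r.snapshot("scene");cv2.imwrite("pics/s11.png",cv2.resize(p[100:260,90:290],None,fx=4,fy=3.7,interpolation=2))
h=cv2.cvtColor(p,cv2.COLOR_BGR2HSV);m=((h[...,0]<10)|(h[...,0]>168))&(h[...,1]>110);m[:150]=0;m[205:]=0;m[:,:145]=0;m[:,185:]=0
P=vf(cloud("scene",d,m))*1000;print(len(P))
for z in range(120,201,10):
    s=P[abs(P[:,2]-z)<5];print(z,len(s),s.mean(0).round(1) if len(s) else '')
```

```text
t 7.08 tcp [ 0.4693 -0.1257  0.1131] vise mm [-5.820e+01 -1.000e-01  1.131e+02] f [2.33 1.54 5.83] f_vise 2.78 0.3 open 21.6 yaw 27.19
144
120 0 
130 0 
140 0 
150 0 
160 0 
170 0 
180 0 
190 47 [-38.2  -1.1 193.5]
200 97 [-44.3  -1.  196.6]
```

View pics/s11.png

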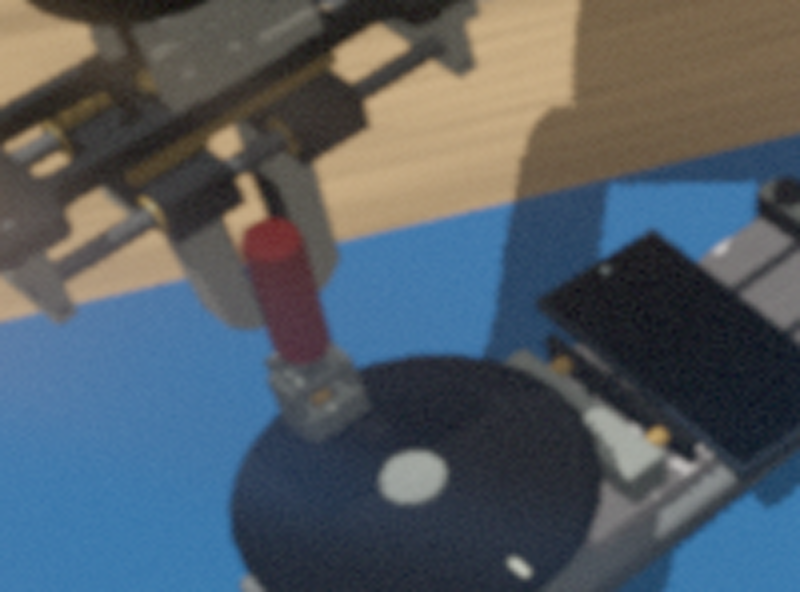

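Run:
```python
from h import *
print("cap centre",vf(plane("scene",[[90+272/4,100+238/3.7]],.198))*1000)
print("hinge-based pred px",((proj("scene",world([[-.055,0,.198],[-.047,0,.197]]))-[90,100])*[4,3.7]).round())
```

```text
cap centre [[-40.70538908  -1.01984599 198.        ]]
hinge-based pred px [[250. 217.]
 [264. 230.]]
```

The cap centre is at x≈-41 and the hinge at -55, so the handle is still about 0.14 rad short of upright. Pushing further.

Emit:
{"fn": "jog_arm", "kwargs": {
  "commands": [
    {"x":-2,"y":0,"z":0,"ax":0,"ay":0,"az":0},
    {"x":-4,"y":0,"z":0,"ax":0,"ay":0,"az":0},
    {"x":-6,"y":0,"z":0,"ax":0,"ay":0,"az":0},
    {"x":-7,"y":0,"z":0,"ax":0,"ay":0,"az":0},
    {"x":-7,"y":0,"z":0,"ax":0,"ay":0,"az":0}
  ]
}}

```text
clock: 7.75
ee_pos: [0.4627, -0.1289, 0.1129]
tcp_rot: [0.972, 0.235, -0.0, -0.0]
contact_force: [1.9, 0.2, 0.7]
opening: 0.22
```

Run:
```python
from h import *
st()
p,d=r.snapshot("scene");cv2.imwrite("pics/s12.png",cv2.resize(p[100:260,90:290],None,fx=4,fy=3.7,interpolation=2))
```

```text
t 7.75 tcp [ 0.4627 -0.1289  0.1129] vise mm [-65.5   0.  112.9] f [1.89 0.19 0.69] f_vise 1.77 -0.69 open 20.5 yaw 27.18
```

View pics/s12.png

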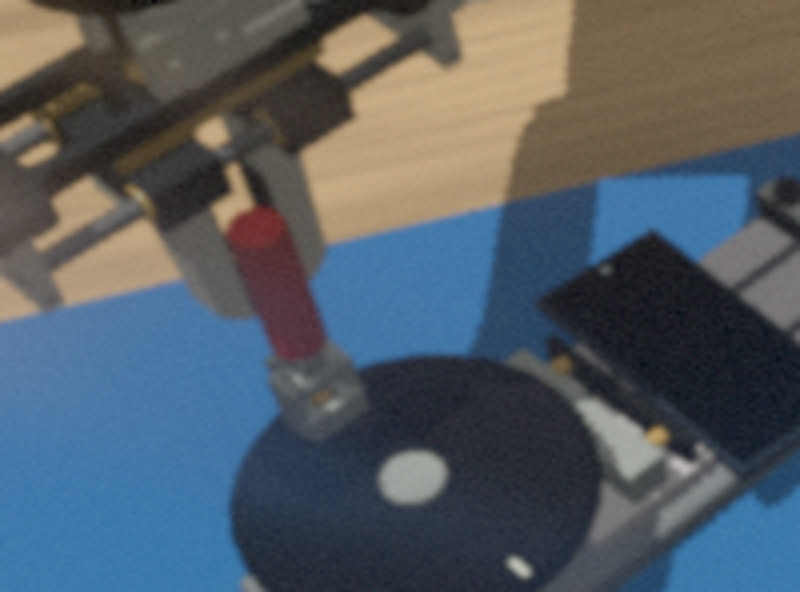

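Run:
```python
from h import *
f=lambda v:((proj("scene",world(v))-[90,100])*[4,3.7]).round()
for th in(1.571,1.5,1.45,1.35):
  c,s=np.cos(th),np.sin(th);print(th,f([[-.055+k*c,0,.104+k*s] for k in(.022,.094)]).tolist())
```

```text
1.571 [[298.0, 338.0], [250.0, 217.0]]
1.5 [[301.0, 340.0], [261.0, 227.0]]
1.45 [[303.0, 342.0], [270.0, 234.0]]
1.35 [[307.0, 345.0], [287.0, 249.0]]
```

The handle is now at ~1.52 rad (cap at 257,228 against 250,217 for fully upright), and the pads have slipped towards its edge. I'll reopen, re-centre on it and grip harder.

Emit:
{"fn": "jog_arm", "kwargs": {
  "commands": [
    {"x":0,"y":0,"z":0,"ax":0,"ay":0,"az":0},
    {"x":0,"y":0,"z":0,"ax":0,"ay":0,"az":0},
    {"x":5,"y":0,"z":0,"ax":0,"ay":0,"az":0},
    {"x":9,"y":0,"z":0,"ax":0,"ay":0,"az":0},
    {"x":10,"y":0,"z":0,"ax":0,"ay":0,"az":0},
    {"x":10,"y":0,"z":0,"ax":0,"ay":0,"az":0}
  ],
  "grip": 34
}}

```text
clock: 8.55
ee_pos: [0.4719, -0.1242, 0.113]
tcp_rot: [0.972, 0.235, -0.0, -0.0]
contact_force: [0.6, 0.0, 0.6]
opening: 0.366
```

Emit:
{"fn": "jog_arm", "kwargs": {
  "commands": [
    {"x":0,"y":0,"z":0,"ax":0,"ay":0,"az":0},
    {"x":0,"y":0,"z":0,"ax":0,"ay":0,"az":0},
    {"x":0,"y":0,"z":0,"ax":0,"ay":0,"az":0}
  ],
  "grip": 12,
  "grip_force": 35
}}

```text
clock: 8.93
ee_pos: [0.4718, -0.1243, 0.1131]
tcp_rot: [0.972, 0.235, -0.0, -0.0]
contact_force: [0.3, 0.7, -0.2]
opening: 0.229
```

Emit:
{"fn": "jog_arm", "kwargs": {
  "commands": [
    {"x":-1,"y":0,"z":0,"ax":0,"ay":0,"az":0},
    {"x":-2,"y":0,"z":0,"ax":0,"ay":0,"az":0},
    {"x":-3,"y":0,"z":0,"ax":0,"ay":0,"az":0},
    {"x":-3,"y":0,"z":0,"ax":0,"ay":0,"az":0}
  ]
}}

```text
clock: 9.43
ee_pos: [0.4699, -0.1252, 0.1132]
tcp_rot: [0.972, 0.235, 0.001, -0.0]
contact_force: [8.5, 3.9, -2.3]
opening: 0.231
```

Run:
```python
from h import *
st()
p,d=r.snapshot("scene");cv2.imwrite("pics/s13.png",cv2.resize(p[100:260,90:290],None,fx=4,fy=3.7,interpolation=2))
```

```text
t 9.43 tcp [ 0.4699 -0.1252  0.1132] vise mm [-57.4   0.  113.2] f [ 8.47  3.86 -2.32] f_vise 9.3 -0.44 open 21.5 yaw 27.2
```

View pics/s13.png

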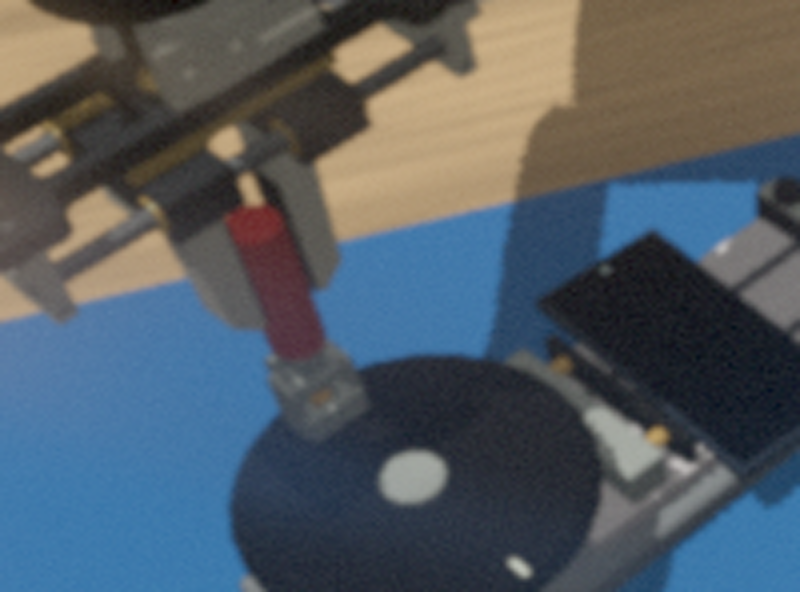

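A 9 N reaction with the cap unmoved means the handle is against its upright stop. Now I'll push down 13 mm.

Emit:
{"fn": "jog_arm", "kwargs": {
  "commands": [
    {"x":1,"y":0,"z":2,"ax":0,"ay":0,"az":0},
    {"x":1,"y":0,"z":4,"ax":0,"ay":0,"az":0},
    {"x":1,"y":0,"z":6,"ax":0,"ay":0,"az":0},
    {"x":1,"y":0,"z":8,"ax":0,"ay":0,"az":0},
    {"x":1,"y":0,"z":10,"ax":0,"ay":0,"az":0},
    {"x":1,"y":0,"z":12,"ax":0,"ay":0,"az":0},
    {"x":1,"y":0,"z":13,"ax":0,"ay":0,"az":0},
    {"x":1,"y":0,"z":13,"ax":0,"ay":0,"az":0}
  ]
}}

```text
clock: 10.48
ee_pos: [0.4704, -0.1252, 0.1011]
tcp_rot: [0.972, 0.235, 0.001, 0.0]
contact_force: [-0.4, 3.0, 9.2]
opening: 0.235
```

Run:
```python
from h import *
st()
p,d=r.snapshot("scene");cv2.imwrite("pics/s14.png",cv2.resize(p[100:260,90:290],None,fx=4,fy=3.7,interpolation=2))
```

```text
t 10.47 tcp [ 0.4704 -0.1252  0.1011] vise mm [-57.   -0.2 101.1] f [-0.38  2.96  9.16] f_vise 1.01 2.81 open 21.9 yaw 27.19
```

View pics/s14.png

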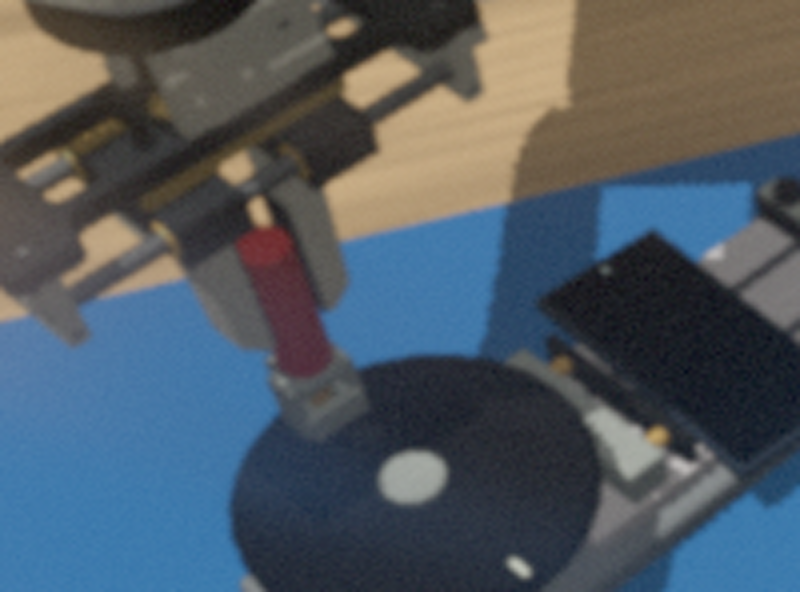

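Emit:
{"fn": "jog_arm", "kwargs": {
  "commands": [
    {"x":0,"y":0,"z":1,"ax":0,"ay":0,"az":0},
    {"x":0,"y":0,"z":2,"ax":0,"ay":0,"az":0},
    {"x":0,"y":0,"z":3,"ax":0,"ay":0,"az":0},
    {"x":0,"y":0,"z":3,"ax":0,"ay":0,"az":0}
  ]
}}

```text
clock: 11.02
ee_pos: [0.4712, -0.1258, 0.1006]
tcp_rot: [0.972, 0.235, 0.002, 0.001]
contact_force: [-6.2, 1.3, 30.1]
opening: 0.23
```

Run:
```python
from h import *
st()
p,d=r.snapshot("scene");cv2.imwrite("pics/s15.png",cv2.resize(p[100:260,90:290],None,fx=4,fy=3.7,interpolation=2))
f=lambda v:((proj("scene",world(v))-[90,100])*[4,3.7]).round()
for k in(.094,.082): print(f([[-.055,0,.104+k],[-.052,0,.104+k]]))
```

```text
t 11.03 tcp [ 0.4712 -0.1258  0.1006] vise mm [-56.5  -1.1 100.6] f [-6.21  1.32 30.06] f_vise -4.92 4.01 open 21.4 yaw 27.18
[[250. 217.]
 [255. 221.]]
[[258. 239.]
 [263. 243.]]
```

View pics/s15.png

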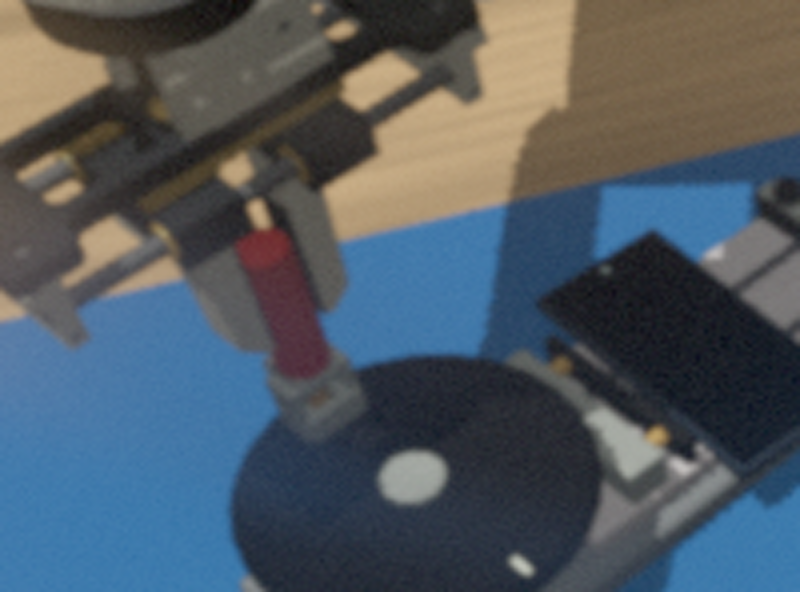

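It hit a hard stop at 30 N, so the latch is in. I'll relieve the push, ease the grip force and start winding: clockwise from -x towards +y, which is tool -y.

Emit:
{"fn": "jog_arm", "kwargs": {
  "commands": [
    {"x":0,"y":0,"z":-2,"ax":0,"ay":0,"az":0},
    {"x":0,"y":0,"z":-3,"ax":0,"ay":0,"az":0},
    {"x":0.3,"y":-5.5,"z":-3,"ax":0,"ay":0,"az":0},
    {"x":1.1,"y":-10.9,"z":-3,"ax":0,"ay":0,"az":0},
    {"x":2.5,"y":-16.3,"z":-3,"ax":0,"ay":0,"az":0},
    {"x":4.3,"y":-21.4,"z":-3,"ax":0,"ay":0,"az":0},
    {"x":6.7,"y":-26.4,"z":-3,"ax":0,"ay":0,"az":0},
    {"x":9.6,"y":-31.1,"z":-3,"ax":0,"ay":0,"az":0},
    {"x":12.9,"y":-35.4,"z":-3,"ax":0,"ay":0,"az":0},
    {"x":16.7,"y":-39.5,"z":-3,"ax":0,"ay":0,"az":0},
    {"x":16.7,"y":-39.5,"z":-3,"ax":0,"ay":0,"az":0}
  ],
  "grip": 12,
  "grip_force": 20
}}

```text
clock: 12.45
ee_pos: [0.4672, -0.0827, 0.1007]
tcp_rot: [0.972, 0.235, 0.0, 0.001]
contact_force: [1.0, -2.6, 6.5]
opening: 0.233
```

Run:
```python
from h import *
st()
p,d=r.snapshot("scene");cv2.imwrite("pics/s16.png",cv2.resize(p[100:260,90:330],None,fx=3.3,fy=3.3,interpolation=2))
```

```text
t 12.45 tcp [ 0.4672 -0.0827  0.1007] vise mm [-40.4  39.1 100.7] f [ 0.97 -2.62  6.5 ] f_vise -0.33 -2.78 open 21.7 yaw 27.19
```

View pics/s16.png

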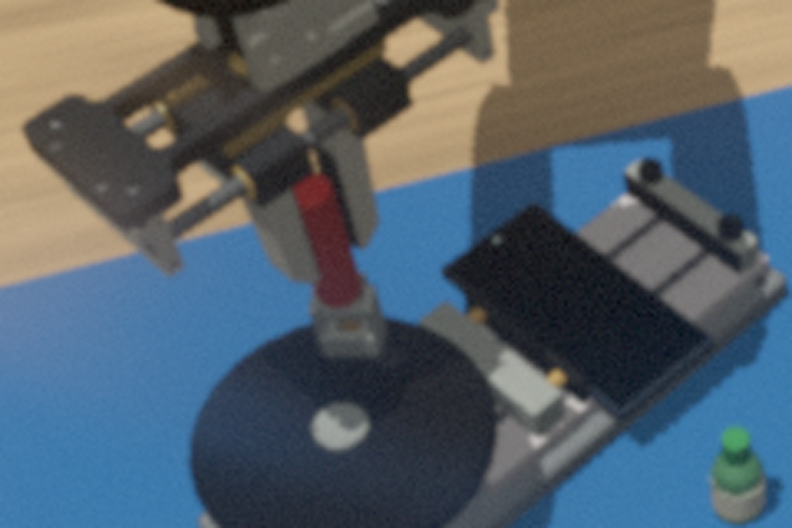

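The wheel turns and the jaw advances. I'll work out the next rows from the arc.

Run:
```python
import numpy as np
def seg(a,b,n):
    for p in np.linspace(a,b,n+1)[1:]: print(round(p,3),round(55*(np.cos(a)-np.cos(p)),1),round(-55*(np.sin(p)-np.sin(a)),1))
seg(.8,2.7,19);print();seg(2.7,3.9,12)
```

```text
0.9 4.1 -3.6
1.0 8.6 -6.8
1.1 13.4 -9.6
1.2 18.4 -11.8
1.3 23.6 -13.5
1.4 29.0 -14.7
1.5 34.4 -15.4
1.6 39.9 -15.5
1.7 45.4 -15.1
1.8 50.8 -14.1
1.9 56.1 -12.6
2.0 61.2 -10.6
2.1 66.1 -8.0
2.2 70.7 -5.0
2.3 75.0 -1.6
2.4 78.9 2.3
2.5 82.4 6.5
2.6 85.4 11.1
2.7 88.0 15.9

2.8 2.1 5.1
2.9 3.7 10.3
3.0 4.7 15.7
3.1 5.2 21.2
3.2 5.2 26.7
3.3 4.6 32.2
3.4 3.4 37.6
3.5 1.8 42.8
3.6 -0.4 47.8
3.7 -3.1 52.6
3.8 -6.2 57.2
3.9 -9.8 61.3
```

Emit:
{"fn": "jog_arm", "kwargs": {
  "commands": [
    {"x":4.1,"y":-3.6,"z":0,"ax":0,"ay":0,"az":0},
    {"x":8.6,"y":-6.8,"z":0,"ax":0,"ay":0,"az":0},
    {"x":13.4,"y":-9.6,"z":0,"ax":0,"ay":0,"az":0},
    {"x":18.4,"y":-11.8,"z":0,"ax":0,"ay":0,"az":0},
    {"x":23.6,"y":-13.5,"z":0,"ax":0,"ay":0,"az":0},
    {"x":29.0,"y":-14.7,"z":0,"ax":0,"ay":0,"az":0},
    {"x":34.4,"y":-15.4,"z":0,"ax":0,"ay":0,"az":0},
    {"x":39.9,"y":-15.5,"z":0,"ax":0,"ay":0,"az":0},
    {"x":45.4,"y":-15.1,"z":0,"ax":0,"ay":0,"az":0},
    {"x":50.8,"y":-14.1,"z":0,"ax":0,"ay":0,"az":0},
    {"x":56.1,"y":-12.6,"z":0,"ax":0,"ay":0,"az":0}
  ]
}}

```text
clock: 13.88
ee_pos: [0.5108, -0.0455, 0.1006]
tcp_rot: [0.972, 0.235, -0.0, -0.0]
contact_force: [-5.9, 1.3, 9.1]
opening: 0.231
```

Run:
```python
from h import *
st()
a=1.9;
for p in np.linspace(1.9,2.9,11)[1:]: print(round(p,3),round(55*(np.cos(a)-np.cos(p)),1),round(-55*(np.sin(p)-np.sin(a)),1))
```

```text
t 13.88 tcp [ 0.5108 -0.0455  0.1006] vise mm [ 15.4  52.3 100.6] f [-5.93  1.29  9.07] f_vise -4.68 3.86 open 21.5 yaw 27.19
2.0 5.1 2.0
2.1 10.0 4.6
2.2 14.6 7.6
2.3 18.9 11.0
2.4 22.8 14.9
2.5 26.3 19.1
2.6 29.3 23.7
2.7 31.9 28.5
2.8 34.0 33.6
2.9 35.6 38.9
```

The tangential reaction is about 5.7 N and the radial about 2 N, as expected for plain drag. Continuing.

Emit:
{"fn": "jog_arm", "kwargs": {
  "commands": [
    {"x":5.1,"y":2.0,"z":0,"ax":0,"ay":0,"az":0},
    {"x":10.0,"y":4.6,"z":0,"ax":0,"ay":0,"az":0},
    {"x":14.6,"y":7.6,"z":0,"ax":0,"ay":0,"az":0},
    {"x":18.9,"y":11.0,"z":0,"ax":0,"ay":0,"az":0},
    {"x":22.8,"y":14.9,"z":0,"ax":0,"ay":0,"az":0},
    {"x":26.3,"y":19.1,"z":0,"ax":0,"ay":0,"az":0},
    {"x":29.3,"y":23.7,"z":0,"ax":0,"ay":0,"az":0},
    {"x":31.9,"y":28.5,"z":0,"ax":0,"ay":0,"az":0},
    {"x":34.0,"y":33.6,"z":0,"ax":0,"ay":0,"az":0},
    {"x":35.6,"y":38.9,"z":0,"ax":0,"ay":0,"az":0}
  ]
}}

```text
clock: 15.12
ee_pos: [0.5605, -0.0635, 0.1006]
tcp_rot: [0.972, 0.235, 0.0, -0.001]
contact_force: [-3.4, 5.3, 7.5]
opening: 0.233
```

```bash
cat >> h.py <<'E'
def ft(phi):
    o=st();f=o["contact_force"];fv=np.array([f[:2]@X,f[:2]@Y]);print("resist",-(fv@[np.sin(phi),np.cos(phi)]).round(2),"radial",(fv@[-np.cos(phi),np.sin(phi)]).round(2))
def seg(a,b,n):
    for p in np.linspace(a,b,n+1)[1:]: print(round(p,3),round(55*(np.cos(a)-np.cos(p)),1),round(-55*(np.sin(p)-np.sin(a)),1))
def jawlook(name):
    p,d=r.snapshot("scene");cv2.imwrite(f"pics/{name}.png",cv2.resize(p[120:270,120:340],None,fx=3.6,fy=3.6,interpolation=2))
    p2,d2=r.snapshot("top");cv2.imwrite(f"pics/{name}t.png",cv2.resize(p2[230:400,270:490],None,fx=3.5,fy=3.5,interpolation=2))
    for n,dd in(("scene",d),("top",d2)):
        Q=vf(cloud(n,dd,dd>0));
        for xr in((-.04,-.02),(-.015,.015),(.02,.04)):
            s=Q[(Q[:,0]>xr[0])&(Q[:,0]<xr[1])&(Q[:,1]>.07)&(Q[:,1]<.245)]*1000
            print(n,xr," ".join(f"{b}:{np.median(k):.0f}" for b in range(90,240,3) if len(k:=s[abs(s[:,1]-b)<1.5][:,2])>0))
E
python3 - <<'E'
from h import *
ft(2.9);jawlook("j1");seg(2.9,3.9,10)
E
```

```text
t 15.12 tcp [ 0.5605 -0.0635  0.1006] vise mm [ 51.4  13.5 100.6] f [-3.36  5.34  7.51] f_vise -0.55 6.29 open 21.7 yaw 27.2
resist 6.24 radial 0.97
scene (-0.04, -0.02) 90:29 93:29 96:29 99:29 102:39 105:52 108:52 111:52 114:51 117:52 120:51 123:49 126:45 129:45 132:42 135:47 138:48 144:37 147:37 150:37 153:37 156:37 159:37 162:36 165:37 168:37 171:37 174:37 177:37 180:37 183:37 186:38 189:37 192:37 195:38 198:37 201:37 204:36 210:29 213:28 216:29 219:30 222:38 225:49 228:54 231:54 234:50 237:54
scene (-0.015, 0.015) 90:29 93:29 96:29 99:29 102:39 105:51 108:52 111:52 114:51 117:52 120:52 123:49 132:39 135:48 138:47 141:40 144:38 147:37 150:37 153:37 156:37 159:37 162:37 165:37 168:37 171:37 174:37 177:37 180:37 183:37 186:37 189:37 192:37 195:37 198:37 201:37 204:37 207:36 210:29 213:29 216:29 219:28 222:37 225:46 228:49 231:49 234:49 237:48
scene (0.02, 0.04) 90:229 93:265 96:265 99:266 102:43 105:265 108:52 111:51 114:51 117:52 120:52 123:51 126:42 129:44 132:41 135:48 138:47 144:37 147:37 150:37 153:37 156:37 159:37 162:37 165:37 168:37 171:37 174:37 177:36 180:37 183:37 186:37 
[... 699 characters left out ...]
8 159:38 162:38 165:38 168:38 171:38 174:37 177:38 180:38 183:38 186:38 189:38 192:37 195:38 198:38 201:38 204:39 207:36 210:31 213:29 216:29 219:30 222:30 225:48 228:49 231:49 234:50 237:48
top (0.02, 0.04) 90:500 93:500 96:500 99:500 102:500 105:500 108:481 111:484 114:473 117:460 120:443 123:50 126:31 129:31 132:31 135:47 138:48 141:37 144:38 147:38 150:37 153:38 156:37 159:38 162:38 165:37 168:37 171:38 174:37 177:38 180:38 183:38 186:37 189:38 192:38 195:38 198:38 201:37 204:38 207:37 210:30 213:30 216:30 219:28 222:30 225:47 228:53 231:55 234:54 237:53
3.0 1.0 5.4
3.1 1.5 10.9
3.2 1.5 16.4
3.3 0.9 21.8
3.4 -0.2 27.2
3.5 -1.9 32.5
3.6 -4.1 37.5
3.7 -6.8 42.3
3.8 -9.9 46.8
3.9 -13.5 51.0
```

View pics/j1.png

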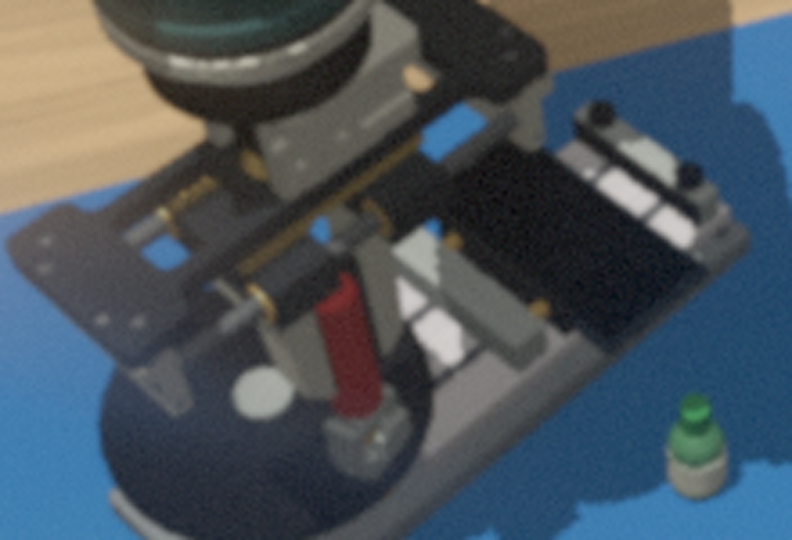

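The phone is pushed square, with its far edge at y≈208 and the stop at ≈223.5. The ~15.5 mm gap puts contact near 4.2 rad. Continuing to 3.9.

Emit:
{"fn": "jog_arm", "kwargs": {
  "commands": [
    {"x":1.0,"y":5.4,"z":0,"ax":0,"ay":0,"az":0},
    {"x":1.5,"y":10.9,"z":0,"ax":0,"ay":0,"az":0},
    {"x":1.5,"y":16.4,"z":0,"ax":0,"ay":0,"az":0},
    {"x":0.9,"y":21.8,"z":0,"ax":0,"ay":0,"az":0},
    {"x":-0.2,"y":27.2,"z":0,"ax":0,"ay":0,"az":0},
    {"x":-1.9,"y":32.5,"z":0,"ax":0,"ay":0,"az":0},
    {"x":-4.1,"y":37.5,"z":0,"ax":0,"ay":0,"az":0},
    {"x":-6.8,"y":42.3,"z":0,"ax":0,"ay":0,"az":0},
    {"x":-9.9,"y":46.8,"z":0,"ax":0,"ay":0,"az":0},
    {"x":-13.5,"y":51.0,"z":0,"ax":0,"ay":0,"az":0}
  ]
}}

```text
clock: 16.48
ee_pos: [0.5719, -0.115, 0.1006]
tcp_rot: [0.972, 0.235, 0.0, -0.0]
contact_force: [-0.3, 4.5, 6.7]
opening: 0.231
```

Run:
```python
from h import *
ft(3.9);seg(3.9,4.2,4);seg(4.2,4.7,5)
```

```text
t 16.48 tcp [ 0.5719 -0.115   0.1006] vise mm [ 37.9 -37.5 100.6] f [-0.26  4.5   6.66] f_vise 1.83 4.12 open 21.4 yaw 27.2
resist 4.25 radial -1.51
3.975 -2.9 2.9
4.05 -6.1 5.5
4.125 -9.4 8.0
4.2 -13.0 10.1
4.3 -4.9 2.5
4.4 -10.1 4.4
4.5 -15.4 5.8
4.6 -20.8 6.7
4.7 -26.3 7.1
```

Emit:
{"fn": "jog_arm", "kwargs": {
  "commands": [
    {"x":-2.9,"y":2.9,"z":0,"ax":0,"ay":0,"az":0},
    {"x":-6.1,"y":5.5,"z":0,"ax":0,"ay":0,"az":0},
    {"x":-9.4,"y":8.0,"z":0,"ax":0,"ay":0,"az":0},
    {"x":-13.0,"y":10.1,"z":0,"ax":0,"ay":0,"az":0}
  ]
}}

```text
clock: 16.98
ee_pos: [0.565, -0.1299, 0.1005]
tcp_rot: [0.972, 0.235, 0.0, -0.0]
contact_force: [0.2, 5.2, 5.9]
opening: 0.233
```

Run:
```python
from h import *
ft(4.2);seg(4.2,4.4,4)
```

```text
t 16.98 tcp [ 0.565  -0.1299  0.1005] vise mm [ 25.  -47.6 100.5] f [0.21 5.21 5.9 ] f_vise 2.57 4.54 open 21.7 yaw 27.2
resist 4.46 radial -2.7
4.25 -2.4 1.3
4.3 -4.9 2.5
4.35 -7.5 3.5
4.4 -10.1 4.4
```

Emit:
{"fn": "jog_arm", "kwargs": {
  "commands": [
    {"x":-1.2,"y":0.7,"z":0,"ax":0,"ay":0,"az":0},
    {"x":-2.4,"y":1.3,"z":0,"ax":0,"ay":0,"az":0},
    {"x":-3.7,"y":1.9,"z":0,"ax":0,"ay":0,"az":0},
    {"x":-4.9,"y":2.5,"z":0,"ax":0,"ay":0,"az":0}
  ]
}}

```text
clock: 17.48
ee_pos: [0.5618, -0.1343, 0.1005]
tcp_rot: [0.972, 0.235, 0.001, -0.0]
contact_force: [1.9, 5.4, 6.2]
opening: 0.237
```

Run:
```python
from h import *
ft(4.3);jawlook("j2");seg(4.3,4.6,6)
```

```text
t 17.48 tcp [ 0.5618 -0.1343  0.1005] vise mm [ 20.2 -50.1 100.5] f [1.92 5.35 6.17] f_vise 4.16 3.88 open 22.1 yaw 27.2
resist 5.36 radial -1.89
scene (-0.04, -0.02) 90:29 93:29 96:29 99:29 102:29 105:29 108:29 111:29 114:29 117:29 120:42 123:51 126:52 129:52 132:52 135:51 138:51 141:46 144:45 147:45 150:44 153:48 156:45 159:39 162:37 165:36 168:37 171:37 174:37 177:38 180:37 183:37 186:37 189:37 192:38 195:37 198:37 201:37 204:38 207:37 210:37 213:37 216:37 219:37 222:42 225:50 228:54 231:54 234:54 237:53
scene (-0.015, 0.015) 90:29 93:29 96:29 99:29 102:28 105:29 108:29 111:29 114:29 117:30 120:42 123:52 126:52 129:52 132:52 135:52 138:51 147:40 150:42 153:47 156:47 159:38 162:37 165:37 168:36 171:37 174:37 177:37 180:37 183:37 186:37 189:37 192:38 195:37 198:37 201:37 204:37 207:38 210:37 213:37 216:37 219:37 222:42 225:48 228:48 231:49 234:49 237:47
scene (0.02, 0.04) 90:29 93:29 96:29 99:29 102:29 105:29 108:29 111:29 114:29 117:30 120:43 123:52 126:51 129:51 132:52 135:52 138:51 141:46 144:44 147:41 150:44 153:47 156:47 159:37 162:38 165:37 168:37 171:36 174:37 177:38 180:37 1
[... 613 characters left out ...]
3 132:52 135:53 138:52 141:31 144:29 147:30 150:32 153:48 156:46 159:38 162:38 165:37 168:37 171:37 174:38 177:38 180:38 183:38 186:38 189:37 192:38 195:38 198:38 201:38 204:37 207:38 210:38 213:38 216:38 219:38 222:37 225:48 228:50 231:50 234:49 237:49
top (0.02, 0.04) 90:30 93:29 96:29 99:30 102:29 105:30 108:29 111:30 114:29 117:29 120:50 123:52 126:52 129:53 132:52 135:52 138:52 141:42 144:32 147:30 150:47 153:48 156:46 159:38 162:37 165:39 168:38 171:37 174:38 177:38 180:38 183:38 186:38 189:37 192:37 195:38 198:39 201:38 204:38 207:38 210:38 213:39 216:38 219:38 222:38 225:47 228:54 231:55 234:55 237:53
4.35 -2.5 1.0
4.4 -5.1 1.9
4.45 -7.8 2.7
4.5 -10.5 3.4
4.55 -13.2 3.9
4.6 -15.9 4.3
```

View pics/j2.png

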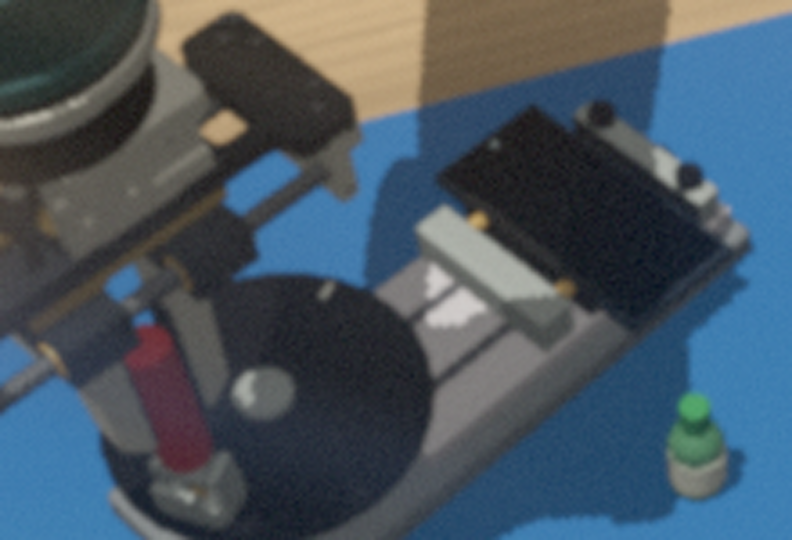

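The phone now meets the stop bar and the resistance has started to rise (5.4 against ~4.4 N). Small steps from here.

Emit:
{"fn": "jog_arm", "kwargs": {
  "commands": [
    {"x":-2.5,"y":1.0,"z":0,"ax":0,"ay":0,"az":0},
    {"x":-5.1,"y":1.9,"z":0,"ax":0,"ay":0,"az":0},
    {"x":-7.8,"y":2.7,"z":0,"ax":0,"ay":0,"az":0}
  ]
}}

```text
clock: 17.95
ee_pos: [0.5563, -0.1403, 0.1005]
tcp_rot: [0.972, 0.235, 0.001, -0.0]
contact_force: [2.7, 6.3, 4.6]
opening: 0.236
```

Run:
```python
from h import *
ft(4.45);seg(4.45,4.7,5)
```

```text
t 17.95 tcp [ 0.5563 -0.1403  0.1005] vise mm [ 12.5 -52.8 100.5] f [2.71 6.26 4.62] f_vise 5.27 4.33 open 22.0 yaw 27.21
resist 6.21 radial -2.81
4.5 -2.7 0.6
4.55 -5.4 1.2
4.6 -8.1 1.5
4.65 -10.8 1.8
4.7 -13.6 1.9
```

Emit:
{"fn": "jog_arm", "kwargs": {
  "commands": [
    {"x":-2.7,"y":0.6,"z":0,"ax":0,"ay":0,"az":0},
    {"x":-5.4,"y":1.2,"z":0,"ax":0,"ay":0,"az":0},
    {"x":-8.1,"y":1.5,"z":0,"ax":0,"ay":0,"az":0}
  ]
}}

```text
clock: 18.32
ee_pos: [0.55, -0.1453, 0.1005]
tcp_rot: [0.972, 0.235, 0.001, -0.0]
contact_force: [4.8, 4.7, 5.0]
opening: 0.23
```

Run:
```python
from h import *
ft(4.6)
for i in range(4): r.snapshot("top"); ft(4.6)
```

```text
t 18.32 tcp [ 0.55   -0.1453  0.1005] vise mm [  4.6 -54.4 100.5] f [4.83 4.69 4.98] f_vise 6.44 1.96 open 21.4 yaw 27.21
resist 6.62 radial -1.23
t 18.38 tcp [ 0.5497 -0.1455  0.1005] vise mm [  4.3 -54.5 100.5] f [5.16 5.08 3.36] f_vise 6.91 2.16 open 21.6 yaw 27.2
resist 7.11 radial -1.37
t 18.43 tcp [ 0.5498 -0.1454  0.1005] vise mm [  4.4 -54.5 100.5] f [3.06 4.69 4.18] f_vise 4.87 2.77 open 21.8 yaw 27.2
resist 5.15 radial -2.2
t 18.48 tcp [ 0.5498 -0.1454  0.1005] vise mm [  4.4 -54.5 100.5] f [3.45 4.81 4.46] f_vise 5.26 2.7 open 21.7 yaw 27.2
resist 5.53 radial -2.09
t 18.52 tcp [ 0.5498 -0.1454  0.1005] vise mm [  4.4 -54.4 100.5] f [3.55 4.57 4.22] f_vise 5.24 2.44 open 21.9 yaw 27.2
resist 5.48 radial -1.84
```

While turning, the resistance is ~6.9 N, about 2.4 N above drag, which suggests a grip of ~12 N (14–19 N from the angle). A little more will put it near 17–20 N.

Emit:
{"fn": "jog_arm", "kwargs": {
  "commands": [
    {"x":-2.2,"y":0.2,"z":0,"ax":0,"ay":0,"az":0},
    {"x":-4.4,"y":0.3,"z":0,"ax":0,"ay":0,"az":0}
  ]
}}

```text
clock: 18.77
ee_pos: [0.5463, -0.1476, 0.1005]
tcp_rot: [0.972, 0.235, 0.001, -0.0]
contact_force: [6.8, 4.4, 3.4]
opening: 0.237
```

Run:
```python
from h import *
ft(4.68);jawlook("j3")
```

```text
t 18.77 tcp [ 0.5463 -0.1476  0.1005] vise mm [  0.3 -54.8 100.5] f [6.83 4.44 3.37] f_vise 8.1 0.83 open 22.0 yaw 27.21
resist 8.13 radial -0.57
scene (-0.04, -0.02) 90:30 93:29 96:28 99:29 102:29 105:29 108:29 111:29 114:29 117:29 120:28 123:40 126:52 129:52 132:52 135:52 138:51 141:51 144:48 147:45 150:46 153:48 156:46 159:38 162:37 165:37 168:37 171:37 174:38 177:37 180:37 183:38 186:37 189:37 192:37 195:37 198:36 201:37 204:37 207:36 210:37 213:37 216:37 219:37 222:41 225:49 228:55 231:54 234:54 237:54
scene (-0.015, 0.015) 90:29 93:29 96:29 99:29 102:28 105:29 108:29 111:29 114:29 117:29 120:28 123:39 126:52 129:51 132:52 135:52 138:52 141:52 144:49 147:48 150:44 153:48 156:47 159:39 162:37 165:38 168:37 171:37 174:37 177:37 180:37 183:38 186:37 189:37 192:37 195:37 198:37 201:37 204:37 207:38 210:37 213:37 216:36 219:37 222:42 225:47 228:48 231:49 234:49 237:47
scene (0.02, 0.04) 90:29 93:28 96:29 99:28 102:29 105:28 108:29 111:29 114:28 117:29 120:29 123:42 126:51 129:52 132:52 135:51 138:52 141:52 144:49 147:45 150:44 153:48 156:47 159:38 162:37 165:37 168:37 171:37 174:37 1
[... 539 characters left out ...]
:29 96:29 99:30 102:28 105:29 108:30 111:29 114:29 117:29 120:29 123:29 126:52 129:53 132:52 135:52 138:52 141:53 144:49 147:29 150:31 153:49 156:46 159:37 162:38 165:37 168:38 171:38 174:37 177:38 180:38 183:38 186:37 189:38 192:38 195:37 198:37 201:37 204:37 207:37 210:39 213:38 216:38 219:38 222:37 225:48 228:49 231:49 234:50 237:49
top (0.02, 0.04) 90:29 93:29 96:30 99:30 102:29 105:29 108:29 111:29 114:30 117:30 120:29 123:29 126:52 129:52 132:52 135:52 138:53 141:52 144:51 147:32 150:45 153:48 156:46 159:37 162:38 165:38 168:38 171:37 174:38 177:38 180:39 183:38 186:37 189:37 192:37 195:37 198:37 201:38 204:37 207:37 210:38 213:38 216:38 219:38 222:37 225:47 228:54 231:53 234:55 237:51
```

View pics/j3t.png

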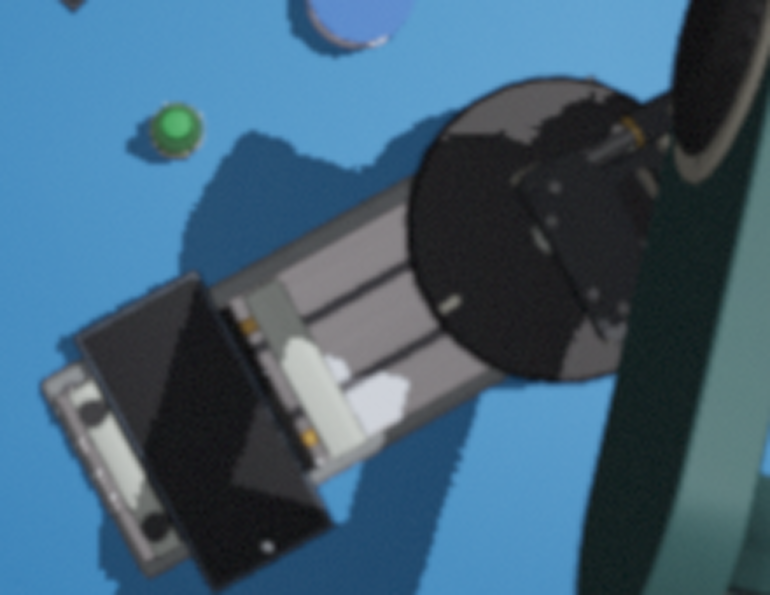

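The resistance is 8.1 N, about 3.7 N over drag, giving ~18 N. The jaw has advanced ~4.6 mm since contact while the pad stayed put, which also gives ~18 N. Releasing.

Emit:
{"fn": "jog_arm", "kwargs": {
  "commands": [
    {"x":0,"y":0,"z":0,"ax":0,"ay":0,"az":0},
    {"x":0,"y":0,"z":0,"ax":0,"ay":0,"az":0},
    {"x":0,"y":0,"z":0,"ax":0,"ay":0,"az":0},
    {"x":0,"y":0,"z":0,"ax":0,"ay":0,"az":0}
  ],
  "grip": 45
}}

```text
clock: 19.38
ee_pos: [0.5455, -0.1482, 0.0999]
tcp_rot: [0.972, 0.235, -0.0, -0.0]
contact_force: [0.7, -0.1, -0.9]
opening: 0.481
```

Emit:
{"fn": "jog_arm", "kwargs": {
  "commands": [
    {"x":0,"y":0,"z":-10,"ax":0,"ay":0,"az":0},
    {"x":0,"y":0,"z":-30,"ax":0,"ay":0,"az":0},
    {"x":0,"y":0,"z":-60,"ax":0,"ay":0,"az":0},
    {"x":0,"y":0,"z":-90,"ax":0,"ay":0,"az":0},
    {"x":0,"y":0,"z":-120,"ax":0,"ay":0,"az":0},
    {"x":0,"y":0,"z":-130,"ax":0,"ay":0,"az":0},
    {"x":-40,"y":20,"z":-130,"ax":0,"ay":0,"az":0},
    {"x":-90,"y":50,"z":-130,"ax":0,"ay":0,"az":0},
    {"x":-130,"y":80,"z":-130,"ax":0,"ay":0,"az":0},
    {"x":-130,"y":80,"z":-130,"ax":0,"ay":0,"az":0}
  ]
}}

```text
clock: 20.62
ee_pos: [0.465, -0.2809, 0.2298]
tcp_rot: [0.972, 0.233, -0.0, -0.0]
contact_force: [-0.6, -0.3, -0.6]
opening: 0.484
```

Run:
```python
from h import *
st();jawlook("j4")
f=lambda v:((proj("scene",world(v))-[120,120])*3.6).round()
print(f([[.0009,-.055,.104+.082],[.0009,-.055,.126]]))
```

```text
t 20.62 tcp [ 0.465  -0.2809  0.2298] vise mm [-132.9 -136.2  229.8] f [-0.63 -0.3  -0.56] f_vise -0.7 0.02 open 45.0 yaw 26.98
scene (-0.04, -0.02) 90:30 93:29 96:28 99:29 102:29 105:29 108:29 111:29 114:29 117:29 120:28 123:42 126:51 129:52 132:52 135:52 138:52 141:52 144:48 147:45 150:46 153:47 156:46 159:38 162:37 165:36 168:37 171:37 174:37 177:37 180:38 183:36 186:37 189:37 192:37 195:38 198:38 201:37 204:37 207:36 210:36 213:37 216:37 219:37 222:44 225:49 228:54 231:53 234:54 237:54
scene (-0.015, 0.015) 90:29 93:29 96:29 99:29 102:28 105:29 108:29 111:29 114:29 117:29 120:28 123:39 126:52 129:52 132:52 135:51 138:52 141:52 144:50 147:46 150:44 153:47 156:45 159:39 162:37 165:37 168:36 171:37 174:37 177:36 180:37 183:37 186:37 189:37 192:37 195:37 198:37 201:37 204:37 207:37 210:37 213:37 216:37 219:37 222:42 225:47 228:48 231:48 234:48 237:48
scene (0.02, 0.04) 90:29 93:29 96:28 99:29 102:29 105:29 108:29 111:29 114:29 117:28 120:28 123:40 126:51 129:51 132:52 135:52 138:52 141:51 144:50 147:46 150:44 153:48 156:46 159:39 162:38 165:37 168:38 171:37 174:37 177:37 180:36 183:3
[... 548 characters left out ...]
30 108:29 111:29 114:30 117:30 120:30 123:30 126:52 129:52 132:52 135:53 138:52 141:53 144:49 147:30 150:31 153:49 156:46 159:38 162:38 165:38 168:37 171:38 174:37 177:38 180:37 183:38 186:38 189:38 192:38 195:38 198:38 201:38 204:38 207:38 210:37 213:38 216:37 219:38 222:38 225:48 228:50 231:49 234:50 237:49
top (0.02, 0.04) 90:30 93:29 96:29 99:30 102:30 105:30 108:29 111:29 114:30 117:29 120:28 123:29 126:52 129:52 132:52 135:53 138:52 141:53 144:50 147:31 150:46 153:47 156:47 159:37 162:38 165:38 168:39 171:38 174:38 177:37 180:38 183:38 186:38 189:38 192:38 195:38 198:37 201:38 204:38 207:37 210:38 213:37 216:38 219:38 222:37 225:49 228:54 231:54 234:54 237:51
[[ 96. 317.]
 [136. 409.]]
```

View pics/j4.png

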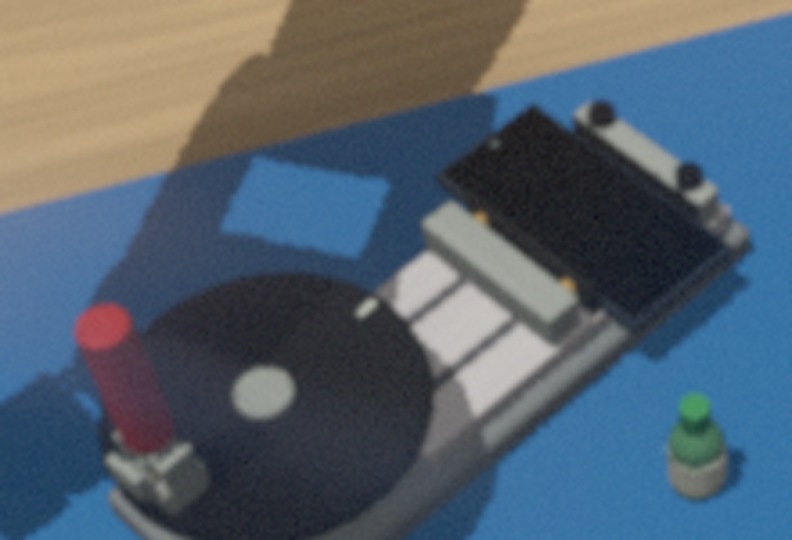

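View pics/j4t.png

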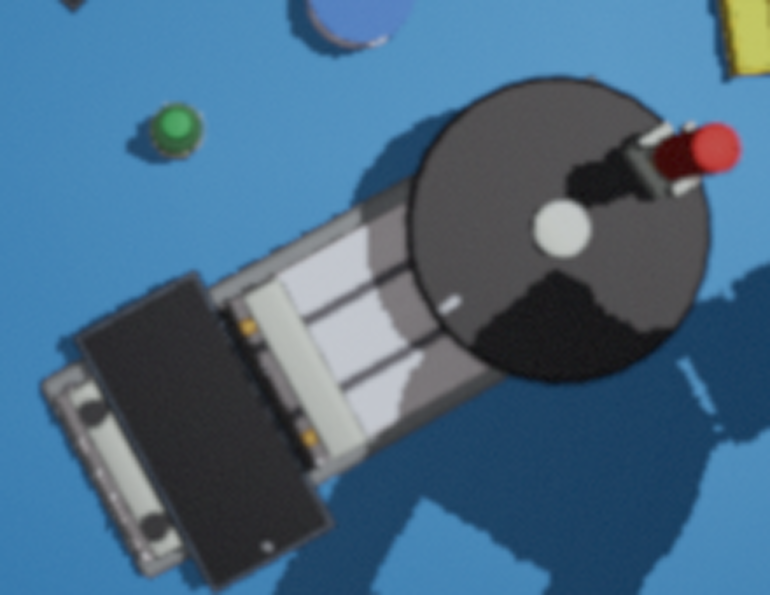

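The handle is upright with its cap at (104,326) against (96,317) predicted. The jaw and pad kept their places after release, the phone is flat at 37–38 mm, and the bystanders are undisturbed. Handing in.

Run:
```python
from bench import r
print(r.sign_off())
```

```text
the job is handed in; nothing more can be done
None
```

The job is handed in at about 21 s: the handle is up and latched, and the phone is gripped against the stop bar at an estimated 18 N. The sign-off reports no verdict.

- **Handle:** I gripped the red handle and swung it up until it met its stop (about 9 N back-force). I then pushed it down 12 mm to a hard stop at 30 N.
- **Winding:** I wound the wheel clockwise about 4.68 rad. The phone met the stop bar near 4.2–4.3 rad.
- **Grip estimate:** Handle resistance rose from about 4.4 N to 8.1 N, and the jaw advanced about 4.6 mm after contact. Each points to a grip of roughly 18 N; there was no direct measurement of it.
- **Last checks:** After letting go, the jaw and pad had not moved in the depth profiles. The phone lay flat at 37–38 mm along its width. The handle was upright to within a few pixels, the green bottle looked unmoved, and the robot was clear of everything.

**What disagreed:**
- **TCP height:** The reported TCP was about 35 mm lower than the real finger tips, so my first grasp closed in the air above the handle. I corrected for it using the camera depth.
- **First swing:** The pads slipped before the handle reached its stop, so I gripped it again and finished the swing.
- **Refused calls:** The first two distinct move calls that left out a zero value were refused. Neither moved the arm.

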